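# Find the loose-capped bottles in the sloping rack

## Robot

A 6-joint arm with a two-finger parallel gripper is mounted at the origin on a cart in front of the work surface, level with it; the furniture and walls round the work are solid. World frame = base frame: x ahead of the robot, y to its left, z up, the work surface at z = 0. Lengths are in mm, angles in rad, forces in N, time in s.
With the tool pointing down it reaches from about 275 to 725 mm from the base axis. Payload 5.6 kg.
Tool frame: the origin (TCP) lies between the finger pads; the fingertips stand 14 mm ahead of it and the grasp point (between the pads) lies 5 mm behind it; z points along the fingers, x is the direction in which the jaws open and shut, and the axes are right-handed (so a half turn about z gives the same grasp; the last joint's range is limited). The gripper opens to 85 mm and grips with 20 to 120 N. Pads are 22 mm wide; open, the fingers measure 114 mm over their backs; the gripper's body (76 mm by 85 mm) begins 54 mm behind the grasp point. The pads swing forward as they close: fully open they stand 13 mm farther back than shut.
Start: joints at [0.285, 0.255, 0.108, 0, -1.424, -0.285], TCP at [549.994, 0.025, 245.283] pointing down, gripper open.
Joint ranges: [-2.95, 2.95], [-1.21, 1.97], [-1.09, 1.5], [-2.87, 1.71], [-2.94, -0.07], [-3.05, 3.05]. Speed limits (rad/s): [2.57, 2.57, 3.14, 3.14, 3.14, 3.14].

## Interface

Orientations are given as a rotation vector (axis times angle).
In Python, from station import * gives the robot as it stands. The module is installed in compiled form; this text tells all that it offers.
- The arm moves only by the tool jog_arm, never from a script. Its argument "increments" is text: rows parted by semicolons, each of 7 numbers parted by spaces: the shift along the world's x, y, z in mm, then the turn, a rotation vector about the world's x, y, z in rad, then the opening in per cent of the stroke, from 0 (shut) to 100 (fully open). In form: dx dy dz wx wy wz hand; .... A call has 1 to 5 rows; each row is the pose to reach, as a shift and turn from the pose measured when the call began; what a row does not reach only later rows make up. A row lasts 1/8 s, in which the tool goes at most 62.5 mm and 10.7 degrees, less where a joint would pass 70% of its speed; a pose out of reach is approached as far as the arm can. A call with a gripper value outside its range is refused whole. The fingers move at their own pace and stop on an object; "grip_force" is the grip in N (left out, the last holds). Time passes only in rows, so rows that repeat a pose let the fingers close. It gives the time, the measured TCP pose, the force and the opening at its end, in the units of the state.
- read_state(): the state, without advancing time (a new reading comes with each control period).
- camera(name): name is "scene" or "side" or "wrist"; returns a dict with "frame" (400x640x3 uint8, blue, green, red), "mtx" (3x3 intrinsics, pixels), "extrinsics" (4x4, takes a point from camera to world coordinates). Camera axes: x right, y up, looking along -z (the intrinsics and any distortion apply to the point x, -y, -z); pixel columns grow to the right and rows downward; lengths in mm; the calibration is good to about 2 mm. A picture is of the moment at which its call begins. There is no depth.
- finish_job(): hands the job in, once; it reports no verdict.
The state is a dict: "time": time; "qpos": joint angles; "joint_vel": joint speeds; "effort": joint torques, N m; "position": TCP position; "orientation": TCP orientation; "wrist_force": force on the tool from outside, world axes, zero at the start; "ft_torque": the same for the moment, N m; "finger_gap": opening from 0.0 (shut) to 1.0 (fully open).
Only numpy, scipy, OpenCV 4.12 (cv2) and the standard library are available. Lean on these libraries where they do the work, as an engineer would, in place of code of your own. Each camera call takes 0.05 s, during which the arm holds its last target.

## Task

Two of the four bottles in the sloping rack have loose screw caps; the other two are tight, and only a test twist tells which. Test-twist the caps by about 30 degrees or more, either way, and stand both bottles whose caps give way upright on the floor of the low tray, one on each side of the nail tin. Leave the tight bottles seated in their pockets, and do not shift or tip the nail tin, the spray can or anything else standing about.

Things in the scene. Friction and masses are not known exactly. Their poses are not given: they have to be found in the camera images.
- rack: plywood rack, base 116 x 305 mm, fixed; origin: centre of its underside, x points away from the robot. Four pockets in a row along y (at -108, -36, 36, 108 mm), 54 mm square and 45 mm deep along their lean: they and the bottles lean 30 degrees from vertical to the -x side (the robot). Caps are about 130 mm above the worktop, 28 mm apart
- tray: low open wooden tray, 120 x 260 x 30 mm, long along y, walls and floor 5 mm thick, fixed; origin: centre of its underside. A nail tin stands near its middle, which leaves room for one bottle at each end (set square to the tray, it has 10 mm or more to spare on each side)
- bottle_a_mid (a point): one of four bottles alike: square body 50 x 50 x 80 mm, short neck, round screw cap; 120 mm tall, 0.2 to 0.4 kg. The point is its centre, 60 mm above its bottom; z runs up the bottle, x and y are square to its sides (at the start x points away from the robot and up). Starts in a pocket of the rack. It may be lifted by its cap. Whether its cap is loose or tight cannot be seen
- cap_a (a joint): angle of the cap on bottle_a, 0 at the start, positive counter-clockwise from above; a small white bar on top shows it. Cap: 44 mm diameter, 26 mm high, centre 47 mm above the bottle's centre, underside 14 mm above the square body. A loose cap turns either way at 0.2 N m, stays where left and does not come off; a tight one holds over 5 N m, so fingers slip on it
- bottle_b_mid (a point): one of four bottles alike: square body 50 x 50 x 80 mm, short neck, round screw cap; 120 mm tall, 0.2 to 0.4 kg. The point is its centre, 60 mm above its bottom; z runs up the bottle, x and y are square to its sides (at the start x points away from the robot and up). Starts in a pocket of the rack. It may be lifted by its cap. Whether its cap is loose or tight cannot be seen
- cap_b (a joint): angle of the cap on bottle_b, 0 at the start, positive counter-clockwise from above; a small white bar on top shows it. Cap: 44 mm diameter, 26 mm high, centre 47 mm above the bottle's centre, underside 14 mm above the square body. A loose cap turns either way at 0.2 N m, stays where left and does not come off; a tight one holds over 5 N m, so fingers slip on it
- bottle_c_mid (a point): one of four bottles alike: square body 50 x 50 x 80 mm, short neck, round screw cap; 120 mm tall, 0.2 to 0.4 kg. The point is its centre, 60 mm above its bottom; z runs up the bottle, x and y are square to its sides (at the start x points away from the robot and up). Starts in a pocket of the rack. It may be lifted by its cap. Whether its cap is loose or tight cannot be seen
- cap_c (a joint): angle of the cap on bottle_c, 0 at the start, positive counter-clockwise from above; a small white bar on top shows it. Cap: 44 mm diameter, 26 mm high, centre 47 mm above the bottle's centre, underside 14 mm above the square body. A loose cap turns either way at 0.2 N m, stays where left and does not come off; a tight one holds over 5 N m, so fingers slip on it
- bottle_d_mid (a point): one of four bottles alike: square body 50 x 50 x 80 mm, short neck, round screw cap; 120 mm tall, 0.2 to 0.4 kg. The point is its centre, 60 mm above its bottom; z runs up the bottle, x and y are square to its sides (at the start x points away from the robot and up). Starts in a pocket of the rack. It may be lifted by its cap. Whether its cap is loose or tight cannot be seen
- cap_d (a joint): angle of the cap on bottle_d, 0 at the start, positive counter-clockwise from above; a small white bar on top shows it. Cap: 44 mm diameter, 26 mm high, centre 47 mm above the bottle's centre, underside 14 mm above the square body. A loose cap turns either way at 0.2 N m, stays where left and does not come off; a tight one holds over 5 N m, so fingers slip on it
- nail_tin_mid (a point): round nail tin, 73 mm in diameter, 60 mm high, standing in the tray; its centre
- spray_can_mid (a point): spray can, 65 mm in diameter, 205 mm tall, standing between rack and tray; its centre, half-way up. The toggle jig between the robot and the can is up to 100 mm high
- glue_bottle_mid (a point): glue bottle with a spout, 62 mm in diameter, 175 mm tall, standing behind the rack's left end, fixed; its centre, half-way up
- masking_tape_mid (a point): roll of masking tape lying in front of the rack, 90 mm in diameter, 25 mm high, fixed; its centre

How it is judged:
By the outcome, as a careful person would: the job done as asked, in the order asked, and still so for the second after the job is handed in, with the robot touching nothing.
It also fails if it takes over 72 s, if anything falls off the work surface, if the arm or the gripper's body presses on something with over 40 N, if the wrist force passes 120 N, or if a joint passes its speed limit or range.

## Working session

There is one attempt and no reset: what is moved stays moved. The work goes in short steps, Python scripts to look and compute and a tool call to move; the robot and the scene stay as the last step left them, time stands still between calls to the robot, and variables do not carry over. Pictures are saved under pics/ and viewed, and the job is handed in when it is done.

Besides the shell and the picture viewer there is one more tool, called as a command line: name --argument value ..., lists and objects as JSON in quotes. jog_arm: Moves the arm, as the interface text tells. Its arguments: {"type":"object","properties":{"increments":{"type":"string"},"grip_force":{"type":"number"}},"required":["increments"]}

```bash
mkdir -p pics
python3 - <<'E'
from station import *
import cv2
s=read_state();print(s)
for n in("scene","side","wrist"):
    c=camera(n);cv2.imwrite(f"pics/{n}0.png",c["frame"]);print(n,c["mtx"].tolist(),c["extrinsics"].round(4).tolist(),c.keys())
E
```

```text
{'time': 0.0, 'qpos': array([ 2.84611675e-01,  2.55766178e-01,  1.06953305e-01, -4.72930670e-04,
       -1.42386979e+00, -2.84584138e-01]), 'joint_vel': array([ 4.17885623e-04, -6.04783704e-04, -7.62018408e-04,  9.81408827e-05,
       -7.21710379e-04,  6.48017262e-06]), 'effort': array([-4.48901856e-04, -3.86631560e+01,  2.37934113e+01,  5.36471218e+00,
       -6.25866101e-03, -4.57470776e-06]), 'position': array([5.49522221e+02, 6.28701681e-02, 2.44365638e+02]), 'orientation': array([-6.61530450e-05, -3.13965086e+00,  1.26645034e-04]), 'wrist_force': array([ 0.00709334, -0.31506191, -0.55793626]), 'ft_torque': array([-0.01362565,  0.03071824, -0.01879151]), 'finger_gap': 1.0029263495208764}
scene [[385.32495035966025, 0.0, 319.3413713092478], [0.0, 385.32495035966025, 200.31868466746963], [0.0, 0.0, 1.0]] [[0.6708, 0.3856, -0.6335, -291.1267], [-0.7412, 0.3769, -0.5555, -661.8148], [0.0246, 0.8421, 0.5387, 787.6048], [0.0, 0.0, 0.0, 1.0]] dict_keys(['frame', 'mtx', 'extrinsics'])
side [[452.1815762485948, 0.0, 321.35873094569155], [0.0, 452.1815762485948, 201.97114899622596], [0.0, 0.0, 1.0]] [[-0.9187, 0.2438, -0.3108, 49.3769], [-0.3947, -0.5381, 0.7447, 1109.729], [0.0143, 0.8069, 0.5906, 962.9434], [0.0, 0.0, 0.0, 1.0]] dict_keys(['frame', 'mtx', 'extrinsics'])
wrist [[344.8453092766214, 0.0, 320.0956327486023], [0.0, 344.8453092766214, 201.61109033303052], [0.0, 0.0, 1.0]] [[-1.0, -0.001, 0.0013, 551.3944], [0.0005, -0.9456, -0.3252, -83.7523], [0.0015, -0.3252, 0.9456, 372.3691], [0.0, 0.0, 0.0, 1.0]] dict_keys(['frame', 'mtx', 'extrinsics'])
```

View pics/scene0.png

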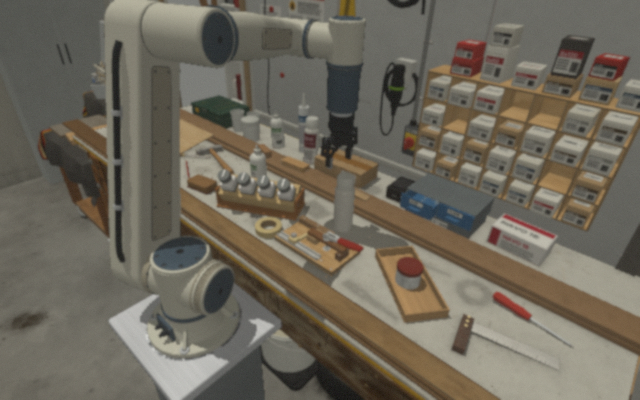

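View pics/side0.png

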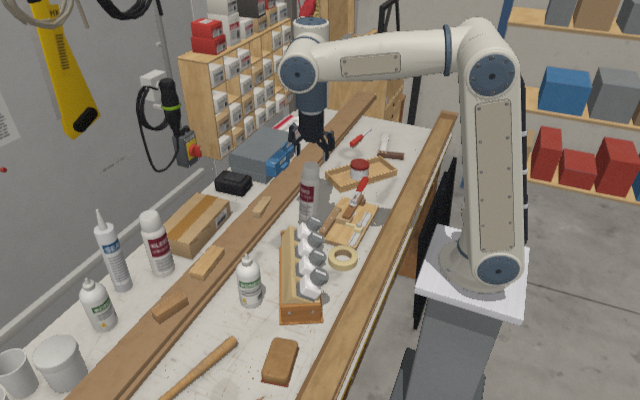

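View pics/wrist0.png

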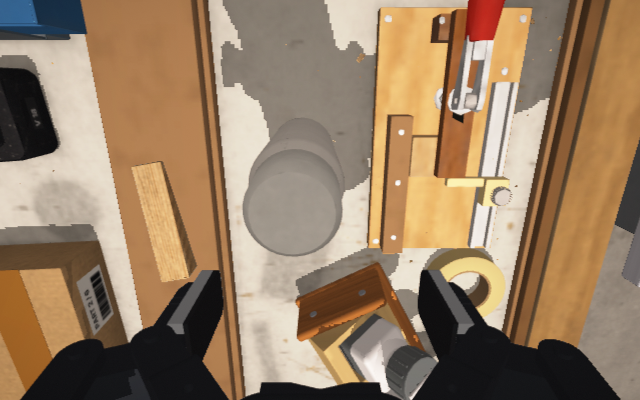

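```bash
cat > h.py <<'E'
import numpy as np, cv2
from station import *
def ray(c,u,v):
    d=np.linalg.inv(c["mtx"])@[u,v,1]; E=c["extrinsics"]
    d=E[:3,:3]@(d*[1,-1,-1]); return E[:3,3],d/np.linalg.norm(d)
def onz(c,u,v,z):
    o,d=ray(c,u,v); return (o+d*(z-o[2])/d[2]).round(1)
def tri(c1,p1,c2,p2):
    o1,d1=ray(c1,*p1);o2,d2=ray(c2,*p2)
    t=np.linalg.lstsq(np.stack([d1,-d2],1),o2-o1,rcond=None)[0]
    a=o1+t[0]*d1;b=o2+t[1]*d2; return ((a+b)/2).round(1),round(float(np.linalg.norm(a-b)),1)
def proj(c,P):
    E=c["extrinsics"];p=E[:3,:3].T@(np.asarray(P,float)-E[:3,3]);p=p*[1,-1,-1];q=c["mtx"]@p;return (q[:2]/q[2]).round(1)
def snap(n,name,crop=None,k=1):
    c=camera(n);f=c["frame"]
    if crop: f=f[crop[1]:crop[3],crop[0]:crop[2]]
    if k!=1: f=cv2.resize(f,None,fx=k,fy=k,interpolation=cv2.INTER_CUBIC)
    cv2.imwrite(f"pics/{name}.png",f);return c
E
python3 - <<'E'
from h import *
c=snap("side","side1",(220,140,420,340),3.0)
for n,u,v,z in[("can top",310,172,205),("tin top",359,165,65),("rackL",280,322,0),("rackR",322,320,0),("tape",343,258,25),("trayc",327,180,30),("trayc2",397,170,30),("trayc3",372,157,30),("glue",247,258,175)]: print(n,onz(c,u,v,z))
E
```

```text
can top [543.   23.1 205. ]
tin top [ 485.6 -299.8   65. ]
rackL [443.8 433.8  -0. ]
rackR [344.9 382.7   0. ]
tape [371.1 162.1  25. ]
trayc [ 576.1 -203.4   30. ]
trayc2 [ 355.7 -381.3   30. ]
trayc3 [ 475.2 -435.3   30. ]
glue [540.3 412.5 175. ]
```

View pics/side1.png

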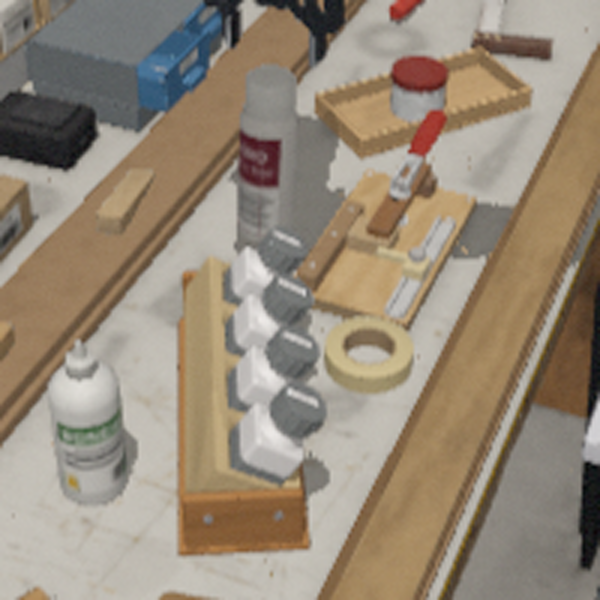

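jog_arm --increments "-20 40 40 0 0 0 60; -50 90 80 0 0 0 60; -80 140 100 0 0 0 60; -100 190 110 0 0 0 60; -100 200 110 0 0 0 60" --grip_force 30

```text
time: 0.82
position: [448.5, 202.9, 355.8]
orientation: [-0.007, 3.141, 0.003]
wrist_force: [0.4, 0.3, -0.8]
finger_gap: 0.6
```

Run:
```python
from h import *
c=snap("wrist","w1");print(read_state()["position"],read_state()["time"],read_state()["qpos"])
```

```text
[449.07388086 202.48286766 354.75232087] 0.875 [ 7.41476656e-01  1.33105948e-01  2.29936395e-01 -1.24367243e-03
 -1.66795133e+00 -7.38038927e-01]
```

View pics/w1.png

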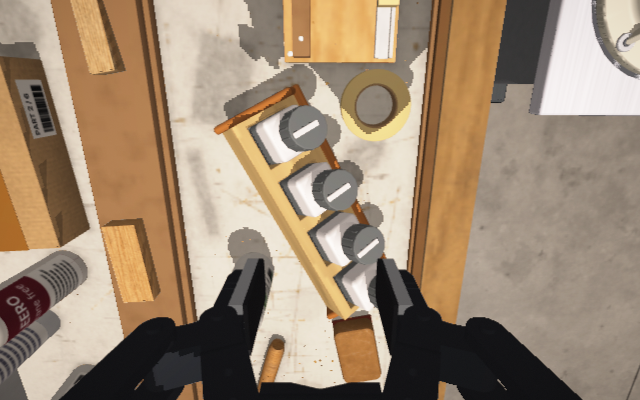

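jog_arm --increments "0 50 0 0 0 0 60; 0 90 0 0 0 0 60; 0 90 0 0 0 0 60; 0 90 0 0 0 0 60"

```text
time: 1.38
position: [449.6, 291.5, 354.2]
orientation: [0.004, -3.14, 0.001]
wrist_force: [0.3, -0.9, -0.2]
finger_gap: 0.598
```

Run:
```python
from h import *
import pickle
c=snap("wrist","w2");print(read_state()["position"],read_state()["time"])
pickle.dump(c,open("w2.pkl","wb"))
```

```text
[449.55658328 291.25961253 354.66015485] 1.425
```

View pics/w2.png

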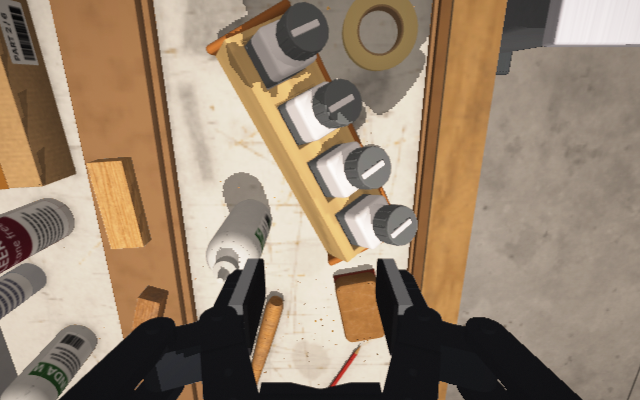

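Run:
```python
from h import *
import pickle
c2=pickle.load(open("w2.pkl","rb"))
f1=cv2.imread("pics/w1.png")
c1=dict(c2);c1["extrinsics"]=c2["extrinsics"].copy();c1["extrinsics"][:3,3]-=[0.48,88.78,-0.09]
def bars(f,gs):
    out=[]
    for g in gs:
        x,y=g;w=f[y-18:y+19,x-20:x+21].astype(int)
        # dark grey cap disc -> closing dark region
        m=((w.max(2)>150)&(w.max(2)-w.min(2)<40)).astype(np.uint8) if True else 0
        n,l,s,ct=cv2.connectedComponentsWithStats(m)
        k=[(np.hypot(ct[i][0]-20,ct[i][1]-18),i) for i in range(1,n) if s[i][4]>15]
        d,i=min(k);pts=np.argwhere(l==i)[:,::-1].astype(np.float32);r=cv2.minAreaRect(pts)
        out.append((ct[i][0]+x-20,ct[i][1]+y-18));print(g,np.round(out[-1],1),s[i][4],np.round(r[1],1))
    return out
b1=bars(f1,[(306,129),(340,189),(371,246)])
b2=bars(c2["frame"],[(304,28),(341,103),(373,170),(401,230)])
for a,b in zip(b1,b2): print(tri(c1,a,c2,b))
P=np.array([onz(c2,*b,141) for b in b2]);print(P,np.linalg.norm(np.diff(P,axis=0),axis=1))
d=P[3]-P[0];print(np.degrees(np.arctan2(-d[0],d[1])))
```

```text
(306, 129) [305.4 128.9] 193 [ 6.7 28.8]
(340, 189) [338.4 192. ] 167 [ 6.2 27.6]
(371, 246) [367.5 248.3] 145 [ 5.5 26.1]
(304, 28) [304.8  27.4] 175 [ 6.2 27.8]
(341, 103) [340.9 102.9] 147 [ 5.5 26.2]
(373, 170) [372.7 169.5] 163 [ 6.2 26.4]
(401, 230) [400.9 228.3] 143 [ 5.5 25.5]
(array([464.8, 160.9, 142.6]), 0.0)
(array([431.4, 225.4, 141.7]), 0.1)
(array([397.8, 290.4, 140.6]), 0.6)
[[464.9 160.7 141. ]
 [431.3 225.4 141. ]
 [397.6 290.4 141. ]
 [363.9 355.1 141. ]] [72.90438944 73.21673306 72.95053118]
27.454011942235002
```

```bash
cat >> h.py <<'E'
from scipy.spatial.transform import Rotation as Ro
yw=np.radians(27.45)
A=np.array([-.5*np.cos(yw),-.5*np.sin(yw),np.cos(np.pi/6)])
EX=np.array([np.cos(np.pi/6)*np.cos(yw),np.cos(np.pi/6)*np.sin(yw),.5]);EY=np.cross(A,EX)
MID=np.array([414.4,257.9,141.5])-13*A   # cap centre row middle
def capc(i): return MID+EY*72.5*(i-2.5)   # i=1 right .. 4 left
def rackR(t): return Ro.from_rotvec(A*np.radians(t))*Ro.from_matrix(np.stack([-EX,EY,-A],1))
def go(P,R,n=1,prev=None):
    s=read_state();Rc=Ro.from_rotvec(s["orientation"]);d=P-s["position"];w=(R*Rc.inv()).as_rotvec()
    print("t",s["time"],"from",s["position"].round(1),"d",d.round(1),"w",w.round(3),"deg",np.degrees(np.linalg.norm(w)).round(1))
    for k in range(1,n+1): print("  ",(d*k/n).round(1),(w*k/n).round(3))
E
python3 - <<'E'
from h import *
for i in range(1,5):print(i,capc(i).round(1))
go(capc(4)+60*A,rackR(-25),5)
print((A*np.radians(50)).round(3),(55*A).round(1))
E
```

```text
1 [470.3 164.4 130.2]
2 [436.9 228.7 130.2]
3 [403.5 293.1 130.2]
4 [370.  357.4 130.2]
t 1.425 from [449.6 291.3 354.7] d [-106.1   52.3 -172.5] w [ 0.232 -0.471  0.04 ] deg 30.1
   [-21.2  10.5 -34.5] [ 0.046 -0.094  0.008]
   [-42.5  20.9 -69. ] [ 0.093 -0.188  0.016]
   [ -63.7   31.4 -103.5] [ 0.139 -0.282  0.024]
   [ -84.9   41.9 -138. ] [ 0.185 -0.377  0.032]
   [-106.1   52.3 -172.5] [ 0.232 -0.471  0.04 ]
[-0.387 -0.201  0.756] [-24.4 -12.7  47.6]
```

jog_arm --increments "-25 12 -30 0.058 -0.118 0.01 80; -50 25 -60 0.116 -0.236 0.02 80; -75 38 -100 0.174 -0.353 0.03 80; -106 52 -140 0.232 -0.471 0.04 80; -106 52 -172 0.232 -0.471 0.04 80"

```text
time: 2.05
position: [342.0, 343.1, 182.7]
orientation: [-0.061, 2.651, 0.321]
wrist_force: [2.5, 0.6, 0.3]
finger_gap: 0.798
```

Run:
```python
from h import *
go(capc(4)-5*A,rackR(-25),2)
c=snap("wrist","w3");print(read_state()["qpos"].round(2))
```

```text
t 2.05 from [342.  343.1 182.7] d [ 30.2  15.5 -56.8] w [-0.004  0.002 -0.004] deg 0.4
   [ 15.1   7.7 -28.4] [-0.002  0.001 -0.002]
   [ 30.2  15.5 -56.8] [-0.004  0.002 -0.004]
[ 1.33 -0.14 -0.86  0.7  -0.62 -1.81]
```

View pics/w3.png

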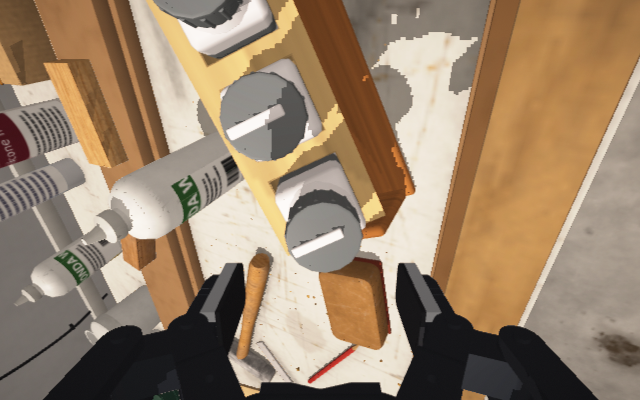

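Run:
```python
from h import *
c=camera("wrist")
for i in (3,4): print(proj(c,capc(i)+13*A))
```

```text
[240.6 147.7]
[304.2 267.1]
```

jog_arm --increments "15 8 -28 0 0 0 80; 30 15 -57 0 0 0 80; 30 15 -57 0 0 0 80"

```text
time: 2.52
position: [372.8, 347.7, 115.8]
orientation: [-0.057, 2.661, 0.29]
wrist_force: [0.6, -0.9, -0.9]
finger_gap: 0.801
```

Run:
```python
from h import *
go(capc(4)-5*A,rackR(-25),1)
s=read_state();print(s["wrist_force"],s["finger_gap"])
snap("side","s4",(250,220,370,340),4)
```

```text
t 2.525 from [372.8 347.7 115.8] d [-0.5 10.9 10.1] w [ 0.018 -0.004  0.004] deg 1.1
   [-0.5 10.9 10.1] [ 0.018 -0.004  0.004]
[ 0.60447478 -0.87050661 -0.93401252] 0.800803988359708
```

View pics/s4.png

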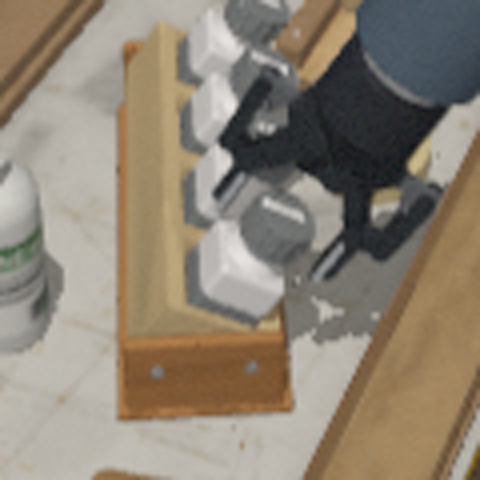

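Run:
```python
from h import *
go(capc(4)-5*A,rackR(-25),1)
s=read_state();print(s["joint_vel"].round(3))
```

```text
t 2.575 from [372.7 348.5 117.3] d [-0.4 10.1  8.6] w [ 0.016 -0.003  0.004] deg 0.9
   [-0.4 10.1  8.6] [ 0.016 -0.003  0.004]
[ 0.036 -0.033  0.024 -0.025 -0.011  0.006]
```

jog_arm --increments "0 0 0 0 0 0 80; 0 0 0 0 0 0 80"

```text
time: 2.82
position: [372.9, 349.4, 119.1]
orientation: [-0.056, 2.658, 0.296]
wrist_force: [-0.2, 0.6, 0.0]
finger_gap: 0.798
```

Run:
```python
from h import *
go(capc(4)-5*A,rackR(-25),1)
s=read_state();print(s["joint_vel"].round(3),s["qpos"].round(3))
c=snap("wrist","w5")
print(c["extrinsics"].round(3).tolist())
for i in (3,4): print(proj(c,capc(i)+13*A))
```

```text
t 2.825 from [372.9 349.4 119.1] d [-0.7  9.2  6.8] w [ 0.013 -0.002  0.003] deg 0.8
   [-0.7  9.2  6.8] [ 0.013 -0.002  0.003]
[ 0.003  0.006 -0.013  0.01   0.008 -0.009] [ 1.141 -0.002 -0.94   0.988 -0.383 -1.985]
[[-0.892, 0.229, -0.39, 325.081], [0.01, -0.852, -0.523, 239.592], [-0.452, -0.471, 0.758, 213.545], [0.0, 0.0, 0.0, 1.0]]
[220.2 177.9]
[316.9 347.4]
```

View pics/w5.png

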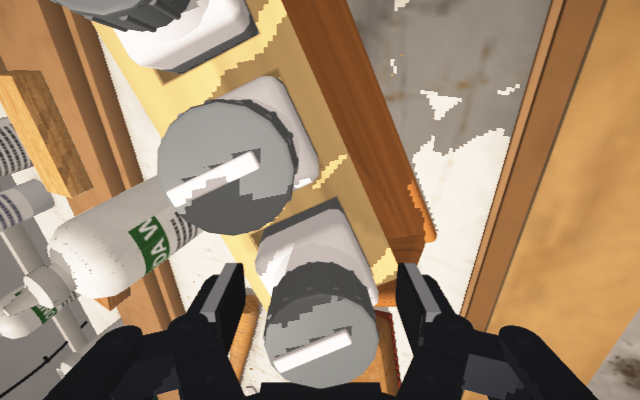

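jog_arm --increments "0 6 4 0.006 0 0 80; 0 11 8 0.013 -0.002 0.003 80; 0 11 8 0.013 -0.002 0.003 80; 0 11 8 0.013 -0.002 0.003 80"

```text
time: 3.38
position: [372.6, 360.3, 126.7]
orientation: [-0.057, 2.654, 0.314]
wrist_force: [-0.4, -0.7, -0.9]
finger_gap: 0.802
```

Run:
```python
from h import *
go(capc(4)-5*A+[1,2,1],rackR(-25),1)
snap("side","s6",(250,220,370,340),4)
c=snap("wrist","w6")
```

```text
t 3.375 from [372.6 360.3 126.7] d [0.6 0.3 0.2] w [ 0.001 -0.    -0.   ] deg 0.0
   [0.6 0.3 0.2] [ 0.001 -0.    -0.   ]
```

View pics/s6.png

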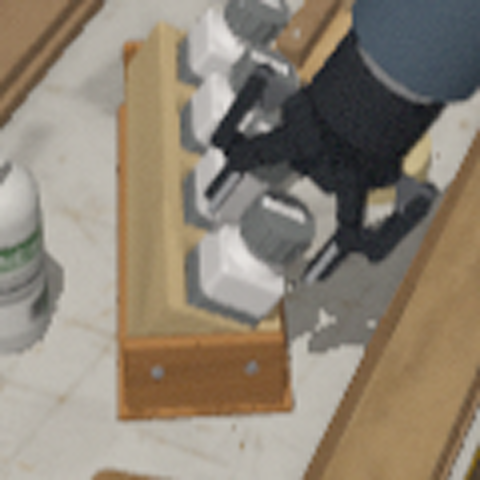

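View pics/w6.png

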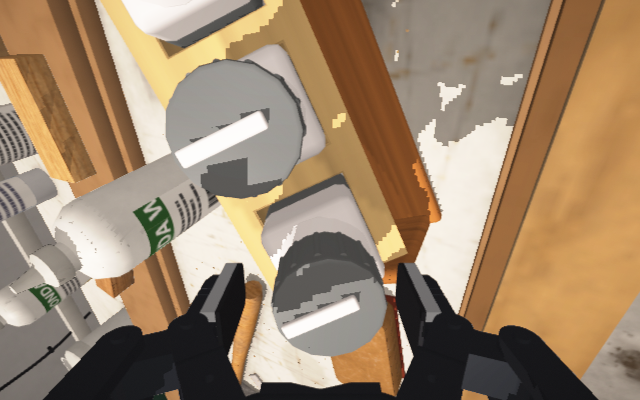

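Run:
```python
from h import *
s=read_state();R=Ro.from_rotvec(s["orientation"]).as_matrix();p=s["position"]
c=camera("wrist");d=camera("side")
for n,q in(("tcp",p),("tip",p+14*R[:,2]),("tip+x",p+14*R[:,2]+34*R[:,0]),("tip-x",p+14*R[:,2]-34*R[:,0]),("captop",p-18*R[:,2])): print(n,proj(c,q),((proj(d,q)-[250,220])*4).round())
```

```text
tcp [322.8 290.7] [265. 230.]
tip [322.6 273.7] [254. 244.]
tip+x [395.4 273.7] [297. 276.]
tip-x [249.7 273.7] [211. 213.]
captop [323.1 317.8] [279. 212.]
```

jog_arm --increments "2 0 1 0 0 0 40; 2 0 1 0 0 0 20; 2 0 1 0 0 0 20; 2 0 1 0 0 0 20" --grip_force 40

```text
time: 4.08
position: [374.6, 360.2, 127.6]
orientation: [-0.057, 2.654, 0.314]
wrist_force: [-3.7, -1.4, 1.9]
finger_gap: 0.5
```

Run:
```python
from h import *
s=read_state();print(s["time"],s["finger_gap"],s["position"],s["wrist_force"],s["ft_torque"],s["qpos"].round(2))
c=snap("wrist","w7",)
go(s["position"],rackR(25),1)
```

```text
4.075 0.4999608482173827 [374.63162027 360.16367074 127.63600646] [-3.74310878 -1.38439757  1.90514983] [-0.82737079  2.02130752  0.13580932] [ 1.16 -0.   -0.91  0.95 -0.4  -1.96]
t 4.125 from [374.6 360.2 127.7] d [-0.  0. -0.] w [-0.387 -0.201  0.756] deg 50.0
   [-0.  0. -0.] [-0.387 -0.201  0.756]
```

View pics/w7.png

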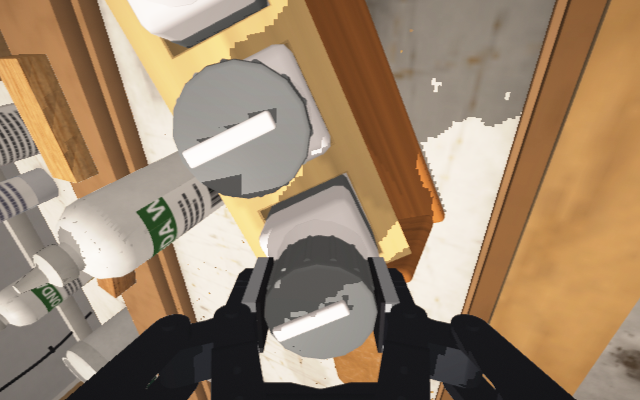

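jog_arm --increments "0 0 0 -0.048 -0.025 0.095 20; 0 0 0 -0.097 -0.050 0.189 20; 0 0 0 -0.145 -0.075 0.284 20; 0 0 0 -0.193 -0.1 0.378 20; 0 0 0 -0.242 -0.126 0.472 20"

```text
time: 4.75
position: [374.4, 360.0, 127.5]
orientation: [-0.765, 2.51, 0.128]
wrist_force: [-5.9, -1.5, 3.4]
finger_gap: 0.501
```

Run:
```python
from h import *
s=read_state();print(s["time"],s["finger_gap"],s["position"],s["wrist_force"],s["ft_torque"],s["qpos"].round(2))
c=snap("wrist","w8",)
go(np.array([374.6,360.2,127.6]),rackR(25),1)
```

```text
4.75 0.5010936159276521 [374.36534751 360.00531522 127.46319952] [-5.90827187 -1.51921418  3.36432   ] [-1.06399951  2.94725518  0.08390218] [ 1.16 -0.   -0.91  0.95 -0.4  -1.41]
t 4.8 from [374.3 360.  127.4] d [0.3 0.2 0.2] w [-0.141 -0.074  0.277] deg 18.3
   [0.3 0.2 0.2] [-0.141 -0.074  0.277]
```

View pics/w8.png

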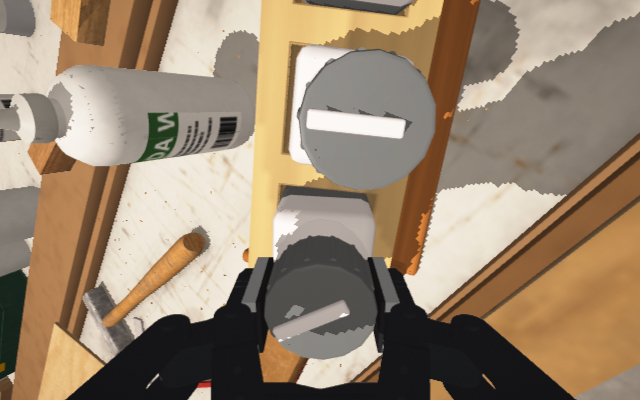

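jog_arm --increments "0 0 0 -0.07 -0.037 0.14 20; 0 0 0 -0.141 -0.074 0.277 20; 0 0 0 -0.141 -0.074 0.277 20; 0 0 0 -0.141 -0.074 0.277 80; 0 0 0 -0.141 -0.074 0.277 80"

```text
time: 5.42
position: [374.5, 360.0, 127.5]
orientation: [-1.157, 2.348, 0.015]
wrist_force: [-0.2, -0.0, -0.3]
finger_gap: 0.801
```

Run:
```python
from h import *
s=read_state();print(s["time"],s["finger_gap"],s["position"],s["wrist_force"],s["ft_torque"],s["qpos"].round(2))
go(capc(4)+45*A,rackR(25),2)
go(capc(3)+45*A,rackR(25),2)
go(capc(3)-5*A+[1.5,2,1],rackR(25),2)
```

```text
5.425 0.8008956403115937 [374.50568561 359.97605278 127.47856464] [-0.24655362 -0.03748305 -0.31273139] [-0.70415009  1.29354837 -0.00275408] [ 1.16 -0.   -0.91  0.96 -0.39 -1.09]
t 5.425 from [374.5 360.  127.5] d [-24.4 -12.9  41.7] w [-0.     0.001 -0.   ] deg 0.0
   [-12.2  -6.5  20.9] [-0.  0. -0.]
   [-24.4 -12.9  41.7] [-0.     0.001 -0.   ]
t 5.425 from [374.5 360.  127.5] d [  9.  -77.3  41.7] w [-0.     0.001 -0.   ] deg 0.0
   [  4.5 -38.6  20.9] [-0.  0. -0.]
   [  9.  -77.3  41.7] [-0.     0.001 -0.   ]
t 5.425 from [374.5 360.  127.5] d [ 32.7 -63.8  -0.6] w [-0.     0.001 -0.   ] deg 0.0
   [ 16.3 -31.9  -0.3] [-0.  0. -0.]
   [ 32.7 -63.8  -0.6] [-0.     0.001 -0.   ]
```

jog_arm --increments "-13 -7 22 0 0 0 80; -26 -14 46 0 0 0 80; -10 -46 46 0 0 0 80; 8 -77 46 0 0 0 80; 8 -77 46 0 0 0 80"

```text
time: 6.05
position: [383.0, 281.3, 173.5]
orientation: [-1.153, 2.35, 0.015]
wrist_force: [0.1, 0.5, -0.2]
finger_gap: 0.804
```

jog_arm --increments "0 0 0 0 0 0 80; 0 0 0 0 0 0 80"

```text
time: 6.3
position: [383.0, 281.7, 173.5]
orientation: [-1.154, 2.35, 0.015]
wrist_force: [-0.4, 0.0, 0.0]
finger_gap: 0.803
```

Run:
```python
from h import *
go(capc(3)-5*A+[2,2,1.5],rackR(25),3)
c=snap("wrist","w9")
print(proj(c,capc(3)+13*A+[2,2,1.5]))
```

```text
t 6.3 from [383.  281.7 173.5] d [ 24.7  14.5 -46.1] w [-0.001  0.     0.003] deg 0.2
   [  8.2   4.8 -15.4] [-0.     0.     0.001]
   [ 16.5   9.6 -30.7] [-0.     0.     0.002]
   [ 24.7  14.5 -46.1] [-0.001  0.     0.003]
[317.  254.1]
```

View pics/w9.png

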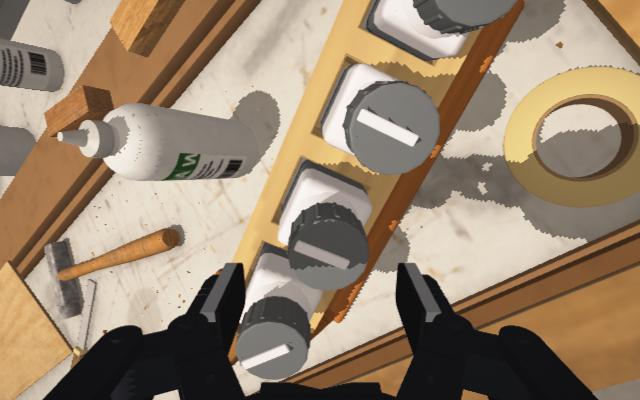

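jog_arm --increments "8 4 -16 0 0 0 80; 16 9 -32 0 0 0 80; 23 13 -47 0 0 0 80; 23 13 -47 0 0 0 80; 23 13 -47 0 0 0 80"

```text
time: 6.98
position: [406.0, 295.0, 126.9]
orientation: [-1.154, 2.349, 0.014]
wrist_force: [0.6, 1.1, 1.3]
finger_gap: 0.802
```

Run:
```python
from h import *
go(capc(3)-5*A+[1,.3,.5],rackR(25),1)
s=read_state();print(s["wrist_force"])
```

```text
t 6.975 from [406.  295.  126.9] d [ 0.7 -0.4 -0.5] w [-0.001  0.001  0.002] deg 0.1
   [ 0.7 -0.4 -0.5] [-0.001  0.001  0.002]
[0.60620084 1.05650707 1.31335047]
```

jog_arm --increments "0 0 0 0 0 0 40; 0 0 0 0 0 0 20; 0 0 0 0 0 0 20; 0 0 0 0 0 0 20"

```text
time: 7.48
position: [405.9, 295.2, 127.8]
orientation: [-1.153, 2.348, 0.015]
wrist_force: [-3.4, -2.8, 4.1]
finger_gap: 0.499
```

jog_arm --increments "0 0 0 0.048 0.025 -0.095 20; 0 0 0 0.097 0.050 -0.189 20; 0 0 0 0.145 0.075 -0.284 20; 0 0 0 0.193 0.1 -0.378 20; 0 0 0 0.242 0.126 -0.472 20"

```text
time: 8.1
position: [405.8, 295.4, 128.4]
orientation: [-0.48, 2.586, 0.205]
wrist_force: [1.4, -2.4, 2.3]
finger_gap: 0.499
```

Run:
```python
from h import *
s=read_state();print(s["time"],s["finger_gap"],s["position"],s["wrist_force"],s["ft_torque"],s["qpos"].round(2))
c=snap("wrist","w10",)
go(capc(3)-5*A+[1.7,-.1,0],rackR(-25),1)
```

```text
8.1 0.49873891806782283 [405.78747192 295.4439157  128.35396396] [ 1.38516817 -2.35144672  2.33865761] [-1.29093182  0.38712687  0.68380031] [ 1.   -0.05 -0.96  0.91 -0.32 -1.46]
t 8.15 from [405.7 295.7 128.4] d [ 1.6 -1.6 -2.5] w [ 0.141  0.076 -0.276] deg 18.3
   [ 1.6 -1.6 -2.5] [ 0.141  0.076 -0.276]
```

View pics/w10.png

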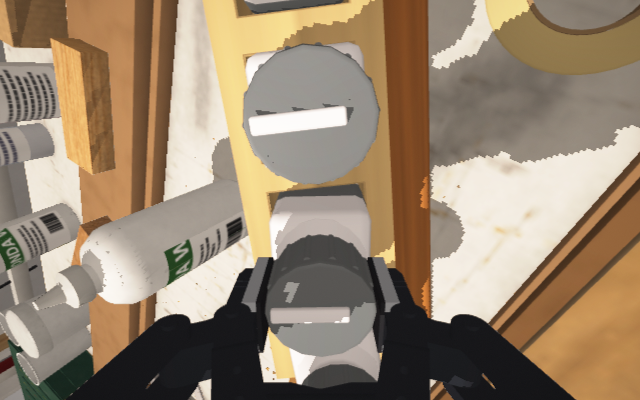

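jog_arm --increments "0 0 0 0 0 0 80; 0 0 0 0 0 0 80"

```text
time: 8.4
position: [405.8, 295.8, 128.7]
orientation: [-0.475, 2.587, 0.208]
wrist_force: [-0.2, -0.4, -0.1]
finger_gap: 0.799
```

Run:
```python
from h import *
s=read_state();print(s["time"],s["finger_gap"],s["wrist_force"])
go(capc(3)+50*A,rackR(-6.7),1)
go(capc(2)+50*A,rackR(-25),1)
c=snap("wrist","w11",)
```

```text
8.4 0.7986071703315892 [-0.17396797 -0.41505898 -0.07053515]
t 8.4 from [405.8 295.8 128.7] d [-24.5 -14.3  44.9] w [-0.001  0.003 -0.001] deg 0.2
   [-24.5 -14.3  44.9] [-0.001  0.003 -0.001]
t 8.4 from [405.8 295.8 128.7] d [  8.9 -78.6  44.9] w [ 0.141  0.077 -0.277] deg 18.4
   [  8.9 -78.6  44.9] [ 0.141  0.077 -0.277]
```

View pics/w11.png

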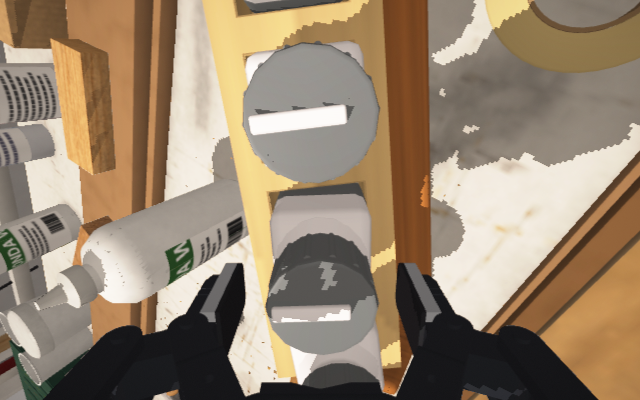

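jog_arm --increments "-13 -7 22 0 0 0 80; -25 -14 45 0 0 0 80; -8 -46 45 0.07 0.038 -0.14 80; 9 -78 45 0.141 0.077 -0.277 80; 9 -78 45 0.141 0.077 -0.277 80"

```text
time: 9.07
position: [415.2, 216.3, 173.8]
orientation: [-0.052, 2.654, 0.315]
wrist_force: [-0.3, -0.1, 0.5]
finger_gap: 0.8
```

jog_arm --increments "0 0 0 0 0 0 80; 0 0 0 0 0 0 80"

```text
time: 9.32
position: [415.1, 216.7, 173.7]
orientation: [-0.054, 2.654, 0.314]
wrist_force: [-1.1, -0.0, -0.4]
finger_gap: 0.803
```

Run:
```python
from h import *
go(capc(2)-5*A+[1,.3,.5],rackR(-25),3)
c=snap("wrist","w12")
print(proj(c,capc(2)+13*A+[1,.3,.5]))
```

```text
t 9.325 from [415.1 216.7 173.7] d [ 25.   13.5 -47.3] w [-0.    -0.001  0.002] deg 0.1
   [  8.3   4.5 -15.8] [-0.    -0.     0.001]
   [ 16.7   9.  -31.5] [-0.    -0.     0.001]
   [ 25.   13.5 -47.3] [-0.    -0.001  0.002]
[320.9 252.3]
```

View pics/w12.png

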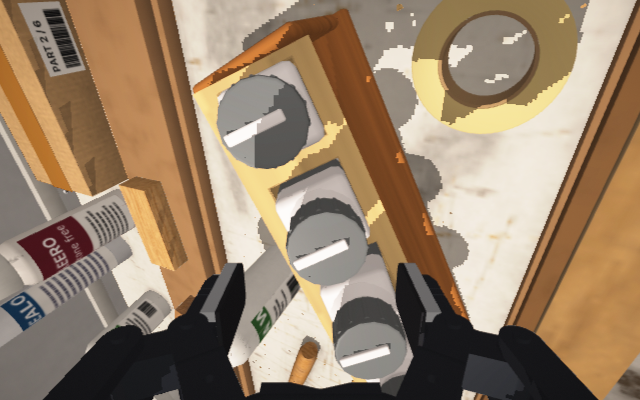

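jog_arm --increments "8 4 -16 0 0 0 80; 17 9 -32 0 0 0 80; 25 13 -47 0 0 0 80; 25 13 -47 0 0 0 80; 25 13 -47 0 0 0 80"

```text
time: 10.0
position: [440.0, 229.9, 127.1]
orientation: [-0.055, 2.654, 0.314]
wrist_force: [-0.1, -0.2, 0.2]
finger_gap: 0.802
```

jog_arm --increments "0 0 0 0 0 0 40; 0 0 0 0 0 0 20; 0 0 0 0 0 0 20; 0 0 0 0 0 0 20"

```text
time: 10.5
position: [439.9, 230.3, 128.1]
orientation: [-0.056, 2.652, 0.316]
wrist_force: [-5.7, -2.2, 5.6]
finger_gap: 0.499
```

Run:
```python
from h import *
go(capc(2)-5*A+[1,.3,.5],rackR(-25))
c=snap("wrist","w13")
```

```text
t 10.5 from [439.9 230.3 128.1] d [ 0.2 -0.1 -1.7] w [-0.002  0.001  0.001] deg 0.1
   [ 0.2 -0.1 -1.7] [-0.002  0.001  0.001]
```

jog_arm --increments "0 0 0 -0.048 -0.025 0.095 20; 0 0 0 -0.097 -0.050 0.189 20; 0 0 0 -0.145 -0.075 0.284 20; 0 0 0 -0.193 -0.1 0.378 20; 0 0 0 -0.242 -0.126 0.472 20"

```text
time: 11.18
position: [439.8, 230.0, 128.3]
orientation: [-0.761, 2.51, 0.131]
wrist_force: [1.3, -0.4, -0.0]
finger_gap: 0.498
```

Run:
```python
from h import *
s=read_state();print(s["time"],s["finger_gap"],s["position"],s["wrist_force"],s["ft_torque"],s["ft_torque"]@A,s["qpos"].round(2))
c=snap("wrist","w14",)
f=np.hstack([cv2.imread("pics/w13.png")[200:,200:440],cv2.imread("pics/w14.png")[200:,200:440]]);cv2.imwrite("pics/w14b.png",f)
```

```text
11.175 0.49790529661312305 [439.77292426 230.03980936 128.25637165] [ 1.29135263 -0.41331365 -0.03223967] [-1.0144984   1.36854028 -0.17483318] -0.016701211278631924 [ 0.85 -0.07 -0.93  0.72 -0.28 -0.91]
```

View pics/w14b.png

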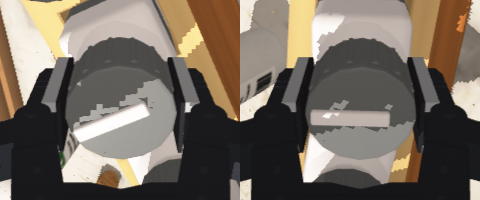

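jog_arm --increments "0 0 0 0 0 0 80; 0 0 0 0 0 0 80"

```text
time: 11.48
position: [439.8, 230.3, 128.6]
orientation: [-0.766, 2.507, 0.13]
wrist_force: [0.2, 0.0, 0.1]
finger_gap: 0.8
```

Run:
```python
from h import *
s=read_state();print(s["time"],s["finger_gap"],s["wrist_force"])
go(capc(2)+50*A,rackR(6.7),1)
go(capc(1)+50*A,rackR(25),1)
c=snap("side","s15",(220,140,420,340),3.0)
```

```text
11.475 0.7998383517343313 [0.19550123 0.01580599 0.0691294 ]
t 11.475 from [439.8 230.3 128.6] d [-25.1 -13.1  44.9] w [-0.004  0.001  0.002] deg 0.2
   [-25.1 -13.1  44.9] [-0.004  0.001  0.002]
t 11.475 from [439.8 230.3 128.6] d [  8.3 -77.4  44.9] w [-0.145 -0.073  0.279] deg 18.5
   [  8.3 -77.4  44.9] [-0.145 -0.073  0.279]
```

View pics/s15.png

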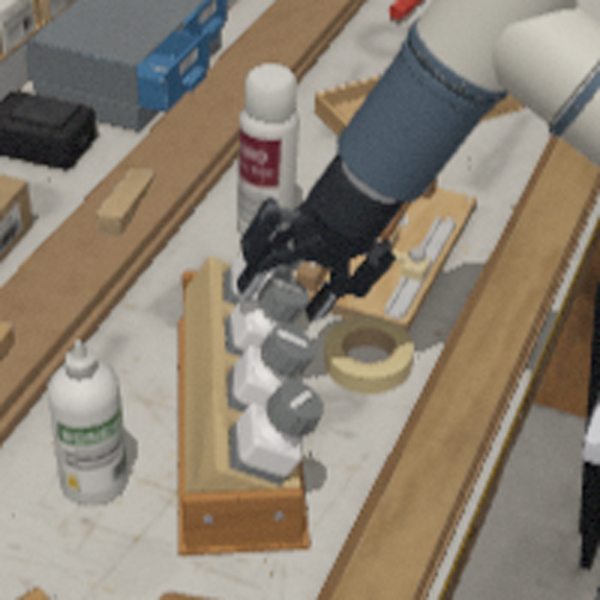

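jog_arm --increments "-13 -7 22 0 0 0 80; -25 -13 45 0 0 0 80; -8 -45 45 -0.07 -0.036 0.14 80; 8 -77 45 -0.145 -0.073 0.279 80; 8 -77 45 -0.145 -0.073 0.279 80"

```text
time: 12.15
position: [448.2, 152.6, 173.9]
orientation: [-1.159, 2.347, 0.015]
wrist_force: [0.2, 0.1, 0.9]
finger_gap: 0.8
```

jog_arm --increments "0 0 0 0 0 0 80; 0 0 0 0 0 0 80"

```text
time: 12.4
position: [448.1, 152.8, 173.9]
orientation: [-1.157, 2.348, 0.016]
wrist_force: [1.2, -0.1, -0.3]
finger_gap: 0.799
```

Run:
```python
from h import *
go(capc(1)-5*A+[1,.3,.5],rackR(25),3)
c=snap("wrist","w16")
print(proj(c,capc(1)+13*A+[1,.3,.5]))
```

```text
t 12.4 from [448.1 152.8 173.9] d [ 25.4  13.1 -47.5] w [-0.001  0.    -0.   ] deg 0.0
   [  8.5   4.4 -15.8] [-0.  0. -0.]
   [ 16.9   8.7 -31.7] [-0.001  0.    -0.   ]
   [ 25.4  13.1 -47.5] [-0.001  0.    -0.   ]
[319.7 251.1]
```

View pics/w16.png

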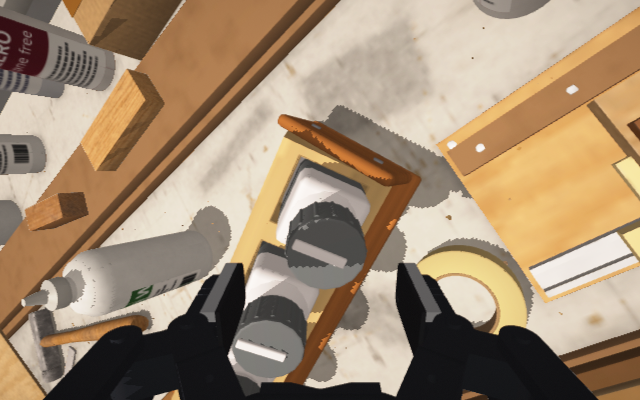

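Cap 1's bar at (320,252), as predicted. Descend, grip, twist back.

jog_arm --increments "8 4 -16 0 0 0 80; 17 9 -32 0 0 0 80; 25 13 -47 0 0 0 80; 25 13 -47 0 0 0 80; 25 13 -47 0 0 0 80"

```text
time: 13.08
position: [472.9, 166.2, 127.3]
orientation: [-1.158, 2.347, 0.016]
wrist_force: [-0.3, -0.5, 0.2]
finger_gap: 0.799
```

jog_arm --increments "0 0 0 0 0 0 40; 0 0 0 0 0 0 20; 0 0 0 0 0 0 20; 0 0 0 0 0 0 20"

```text
time: 13.58
position: [472.9, 166.1, 128.2]
orientation: [-1.157, 2.346, 0.016]
wrist_force: [-4.0, -1.4, 4.6]
finger_gap: 0.496
```

Run:
```python
from h import *
go(capc(1)-5*A+[1,.3,.5],rackR(25))
c=snap("wrist","w17")
```

```text
t 13.575 from [472.9 166.1 128.2] d [ 0.7 -0.3 -1.7] w [-0.002  0.002 -0.001] deg 0.1
   [ 0.7 -0.3 -1.7] [-0.002  0.002 -0.001]
```

jog_arm --increments "0 0 0 0.048 0.025 -0.095 20; 0 0 0 0.097 0.050 -0.189 20; 0 0 0 0.145 0.075 -0.284 20; 0 0 0 0.193 0.1 -0.378 20; 0 0 0 0.242 0.126 -0.472 20"

```text
time: 14.25
position: [472.9, 166.3, 128.6]
orientation: [-0.481, 2.586, 0.207]
wrist_force: [1.4, 0.8, 0.1]
finger_gap: 0.5
```

jog_arm --increments "0 0 0 0.048 0.025 -0.095 20; 0 0 0 0.097 0.050 -0.189 20; 0 0 0 0.141 0.073 -0.276 20; 0 0 0 0.141 0.073 -0.276 20"

```text
time: 14.75
position: [472.8, 166.3, 128.6]
orientation: [-0.066, 2.65, 0.312]
wrist_force: [0.3, 0.4, -0.9]
finger_gap: 0.491
```

Run:
```python
from h import *
s=read_state();print(s["time"],s["finger_gap"],s["position"],s["wrist_force"],s["ft_torque"],s["ft_torque"]@A,s["qpos"].round(2))
c=snap("wrist","w18",)
go(capc(1)-5*A,rackR(-25))
f=np.hstack([cv2.imread("pics/w17.png")[150:,200:440],cv2.imread("pics/w18.png")[150:,200:440]]);cv2.imwrite("pics/w18b.png",f)
```

```text
14.75 0.49136021568253313 [472.77888977 166.25868425 128.625446  ] [ 0.25063222  0.43934392 -0.88469804] [-0.77195133  1.42144273  0.01206398] 0.025343368920357327 [ 0.71 -0.06 -0.84  0.41 -0.3  -1.02]
t 14.8 from [472.8 166.2 128.6] d [-0.2 -0.7 -2.7] w [ 0.003  0.005 -0.007] deg 0.5
   [-0.2 -0.7 -2.7] [ 0.003  0.005 -0.007]
```

View pics/w18b.png

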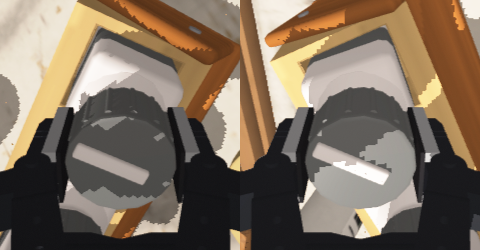

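jog_arm --increments "0 0 0 0 0 0 20; -7 -3 13 0 0 0 20; -13 -7 26 0 0 0 20; -20 -10 39 0 0 0 20; -31 -16 61 0 0 0 20" --grip_force 80

```text
time: 15.42
position: [440.7, 149.4, 188.8]
orientation: [-0.068, 2.652, 0.309]
wrist_force: [-0.0, -0.2, -1.7]
finger_gap: 0.492
```

Run:
```python
from h import *
s=read_state();print(s["time"],s["finger_gap"],s["position"],s["wrist_force"])
c=snap("side","s19",(220,140,420,340),3.0)
snap("wrist","w19")
```

```text
15.425 0.49206686769014707 [440.72212246 149.42688297 188.79043895] [-0.00301382 -0.16784817 -1.66705458]
```

View pics/s19.png

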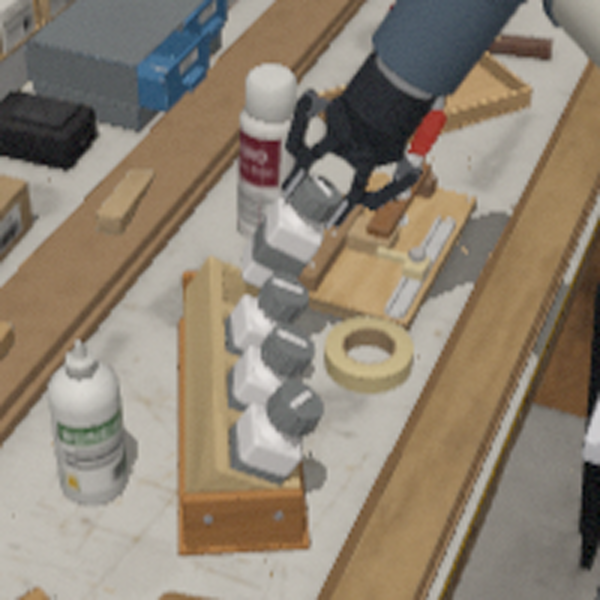

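View pics/w19.png

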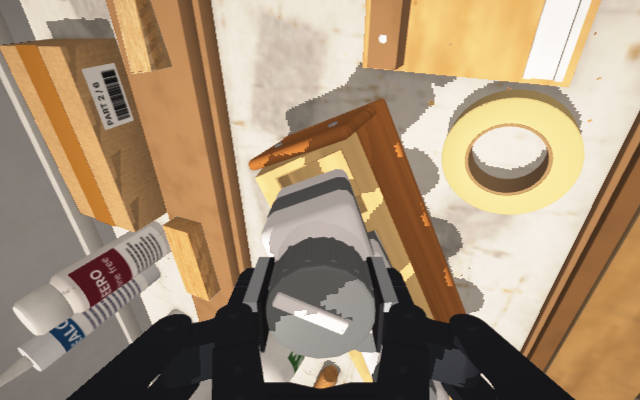

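```bash
cat >> h.py <<'E'
def trayR(yb,t): return Ro.from_euler('z',yb+t,degrees=True)*Ro.from_matrix(np.diag([-1.,1,-1]))
E
python3 - <<'E'
from h import *
go(np.array([440,130,375.]),trayR(27.45,-25.5),5)
E
```

```text
t 15.525 from [441.8 150.6 191.8] d [ -1.8 -20.6 183.2] w [-0.24   0.473 -0.017] deg 30.4
   [-0.4 -4.1 36.6] [-0.048  0.095 -0.003]
   [-0.7 -8.2 73.3] [-0.096  0.189 -0.007]
   [ -1.1 -12.3 109.9] [-0.144  0.284 -0.01 ]
   [ -1.4 -16.5 146.5] [-0.192  0.378 -0.014]
   [ -1.8 -20.6 183.2] [-0.24   0.473 -0.017]
```

jog_arm --increments "0 0 40 0 0 0 20; 0 -5 80 -0.05 0.1 0 20; 0 -10 120 -0.11 0.22 -0.008 20; 0 -15 155 -0.17 0.34 -0.012 20; 0 -20 183 -0.24 0.473 -0.017 20"

```text
time: 16.15
position: [442.4, 130.5, 376.2]
orientation: [0.054, -3.139, 0.0]
wrist_force: [-0.2, 0.2, -1.6]
finger_gap: 0.491
```

Run:
```python
from h import *
s=read_state();print(s["time"],s["finger_gap"],s["position"],s["wrist_force"],s["qpos"].round(2))
go(np.array([530,-230,375.]),trayR(-23.5,-25.5),7)
```

```text
16.15 0.49095654490920565 [442.39984626 130.54189325 376.19629902] [-0.20513875  0.20720578 -1.58480889] [ 0.63  0.07  0.22 -0.   -1.72 -0.59]
t 16.15 from [442.4 130.5 376.2] d [  87.6 -360.5   -1.2] w [-0.001 -0.002 -0.89 ] deg 51.0
   [ 12.5 -51.5  -0.2] [-0.    -0.    -0.127]
   [  25.  -103.    -0.3] [-0.    -0.001 -0.254]
   [  37.5 -154.5   -0.5] [-0.    -0.001 -0.381]
   [  50.1 -206.    -0.7] [-0.    -0.001 -0.508]
   [  62.6 -257.5   -0.9] [-0.001 -0.002 -0.635]
   [  75.1 -309.    -1. ] [-0.001 -0.002 -0.762]
   [  87.6 -360.5   -1.2] [-0.001 -0.002 -0.89 ]
```

jog_arm --increments "12 -45 0 0 0 -0.11 20; 24 -95 0 0 0 -0.23 20; 36 -150 0 0 0 -0.37 20; 48 -200 0 0 0 -0.50 20; 60 -250 0 0 0 -0.62 20"

```text
time: 16.77
position: [503.2, -121.2, 374.8]
orientation: [-0.912, -3.003, -0.001]
wrist_force: [1.4, -0.6, -2.3]
finger_gap: 0.484
```

jog_arm --increments "12 -50 0 0 0 -0.13 20; 25 -100 0 0 0 -0.27 20; 25 -100 0 0 0 -0.27 20; 25 -100 0 0 0 -0.27 20"

```text
time: 17.27
position: [528.6, -221.4, 373.5]
orientation: [-1.307, -2.852, -0.001]
wrist_force: [0.1, 0.5, -1.4]
finger_gap: 0.487
```

Run:
```python
from h import *
import pickle
s=read_state();print(s["time"],s["finger_gap"],s["position"],s["wrist_force"],s["qpos"].round(2))
c=snap("wrist","w20");pickle.dump(c,open("w20.pkl","wb"))
c=snap("side","s20",(280,100,440,220),4);pickle.dump(c,open("s20.pkl","wb"))
```

```text
17.275 0.4873846489926809 [ 528.58322032 -221.35483831  373.46700422] [ 0.05409403  0.5019992  -1.414873  ] [-0.13  0.31  0.51 -0.   -1.77 -0.73]
```

View pics/w20.png

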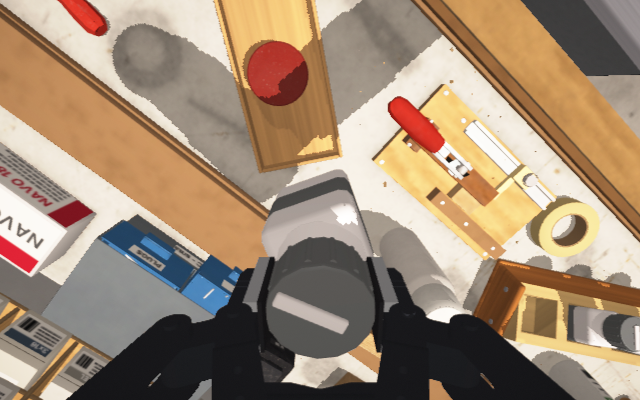

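View pics/s20.png

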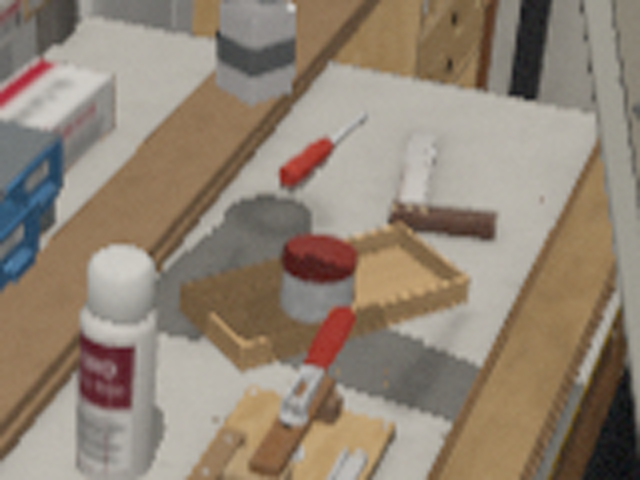

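Run:
```python
import cv2
f=cv2.imread("pics/w20.png")[0:190,190:390]
cv2.imwrite("pics/w20z.png",cv2.resize(f,None,fx=4,fy=3.15 if 0 else 3,interpolation=cv2.INTER_CUBIC) if 0 else cv2.resize(f,None,fx=3,fy=3,interpolation=cv2.INTER_CUBIC))
```

```text
(no output)
```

View pics/w20z.png

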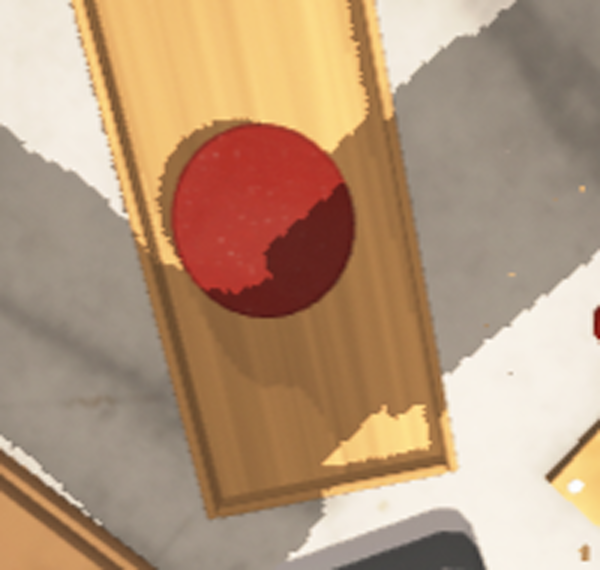

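Run:
```python
from h import *
import pickle
c=pickle.load(open("w20.pkl","rb"));print(c["extrinsics"][:3,3].round(0))
z=lambda x,y:(190+x/3,y/3)
L=[onz(c,*z(78,0),30)[:2],onz(c,*z(208,515),30)[:2]]
R=[onz(c,*z(378,0),30)[:2],onz(c,*z(452,468),30)[:2]]
E1=onz(c,*z(213,505),30)[:2];E2=onz(c,*z(447,460),30)[:2]
for a,b in(L,R):
    d=a-b;print(a,b,"yaw",np.degrees(np.arctan2(d[0],-d[1])))
d=E2-E1;print("end",E1,E2,np.linalg.norm(d),np.degrees(np.arctan2(d[1],d[0])))
print("tin",onz(c,*z(264,221),65))
for p in((208,517),(454,468)):print("z0",onz(c,*z(*p),0),onz(c,*z(*p),30))
```

```text
[ 467. -276.  501.]
[ 475.6 -431.7] [ 610.1 -263. ] yaw -38.56441906036854
[ 397.1 -340.6] [ 519.2 -191.3] yaw -39.276865834060686
end [ 604.8 -264.2] [ 517.9 -195.6] 110.71391059844285 141.71197463020707
tin [ 490.2 -320.    65. ]
z0 [ 620.1 -261.6    0. ] [ 610.9 -262.4   30. ]
z0 [ 521.9 -185.2    0. ] [ 518.6 -190.6   30. ]
```

Run:
```python
from h import *
import pickle
c=pickle.load(open("s20.pkl","rb"))
z=lambda x,y:(280+x/4,100+y/4)
for p in((182,286),(243,345),(400,225),(468,280)):print(onz(c,*z(*p),30))
print("tin",onz(c,*z(320,257),65))
```

```text
[ 604.3 -255.8   30. ]
[ 514.1 -186.    30. ]
[ 447.3 -454.6   30. ]
[ 355.7 -381.3   30. ]
tin [ 483.9 -306.5   65. ]
```

Run:
```python
from h import *
go(np.array([537,-261,200.]),trayR(-38.8,-25.5),4)
```

```text
t 17.375 from [ 528.4 -220.5  374.7] d [   8.6  -40.5 -174.7] w [-0.002 -0.002 -0.264] deg 15.1
   [  2.2 -10.1 -43.7] [-0.001 -0.001 -0.066]
   [  4.3 -20.3 -87.3] [-0.001 -0.001 -0.132]
   [   6.5  -30.4 -131. ] [-0.002 -0.002 -0.198]
   [   8.6  -40.5 -174.7] [-0.002 -0.002 -0.264]
```

jog_arm --increments "3 -15 -40 0 0 -0.09 20; 6 -30 -85 0 0 -0.18 20; 9 -40 -130 0 0 -0.264 20; 9 -40 -170 0 0 -0.264 20; 9 -40 -175 0 0 -0.264 20"

```text
time: 18.0
position: [535.9, -258.9, 197.0]
orientation: [-1.664, -2.654, -0.0]
wrist_force: [-0.8, 0.6, -2.1]
finger_gap: 0.49
```

jog_arm --increments "0 0 0 0 0 0 20; 0 0 0 0 0 0 20"

```text
time: 18.25
position: [536.9, -258.8, 199.2]
orientation: [-1.665, -2.658, -0.001]
wrist_force: [0.2, -0.1, -1.1]
finger_gap: 0.491
```

Run:
```python
from h import *
import pickle
go(np.array([537,-261,115.]),trayR(-38.8,-25.5))
c=snap("wrist","w21");pickle.dump(c,open("w21.pkl","wb"))
c=snap("side","s21",(280,100,440,220),4);pickle.dump(c,open("s21.pkl","wb"))
```

```text
t 18.25 from [ 536.9 -258.8  199.2] d [  0.1  -2.2 -84.2] w [-0.003 -0.004 -0.003] deg 0.3
   [  0.1  -2.2 -84.2] [-0.003 -0.004 -0.003]
```

View pics/w21.png

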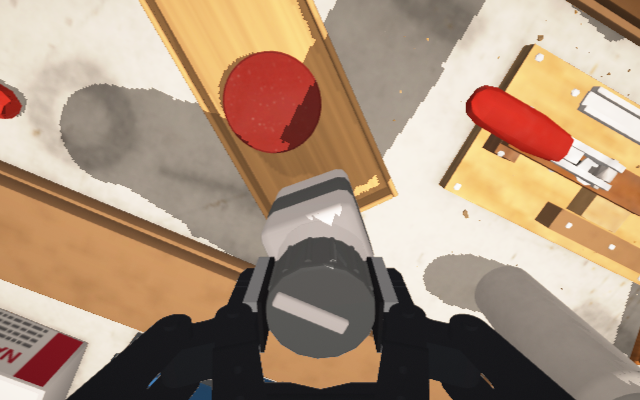

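View pics/s21.png

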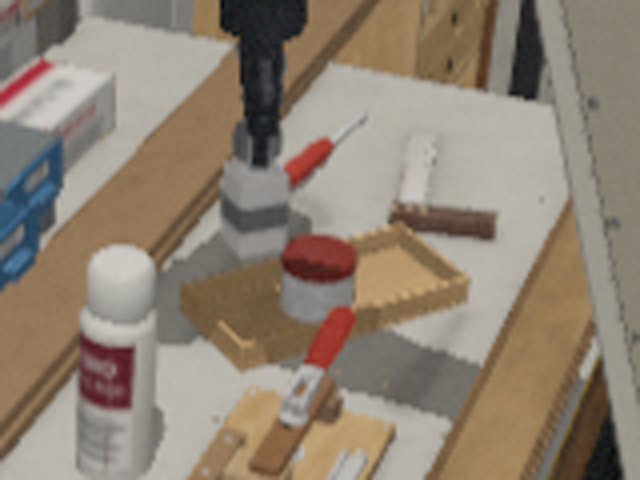

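Run:
```python
from h import *
import pickle
c=pickle.load(open("w21.pkl","rb"))
f=c["frame"][0:230,120:420];cv2.imwrite("pics/w21z.png",cv2.resize(f,None,fx=2.6,fy=2.6,interpolation=cv2.INTER_CUBIC))
for p in((396,195),(318,0),(140,0),(260,205)):print(p,onz(c,*p,30))
print("tin",onz(c,272,102,65))
# predicted bottle bottom corners when at z
```

```text
(396, 195) [ 518.8 -191.    30. ]
(318, 0) [ 409.5 -322.2   30. ]
(140, 0) [ 468.4 -443.5   30. ]
(260, 205) [ 581.2 -298.2   30. ]
tin [ 489.7 -320.8   65. ]
```

View pics/w21z.png

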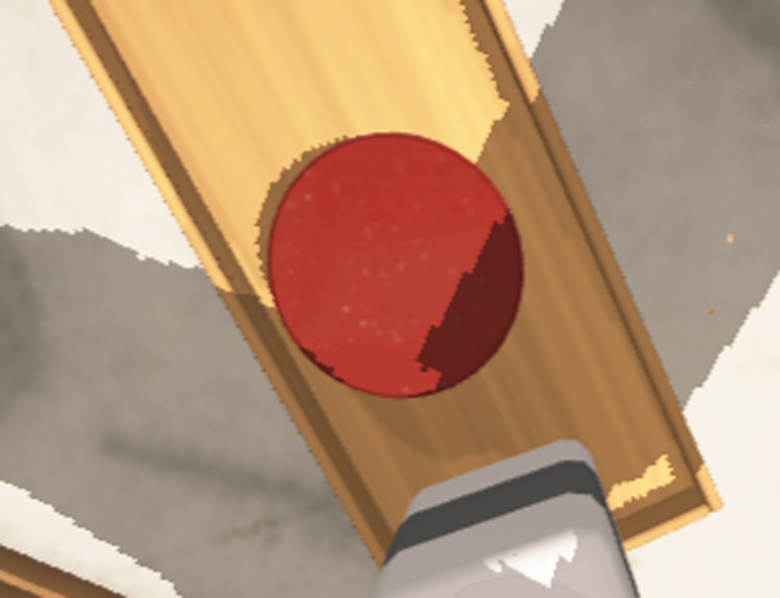

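Run:
```python
from h import *
import pickle
c=pickle.load(open("w21.pkl","rb"));p=np.array([536.9,-258.8])
for yb in(-38.8,-45,-33):
    y=np.radians(yb);u=np.array([-np.sin(y),np.cos(y)]);x=np.array([np.cos(y),np.sin(y)])
    q=[proj(c,[*(p-25*u+k*25*x),95]) for k in(-1,1)]
    print(yb,[((a-[120,0])*2.6).round() for a in q],np.degrees(np.arctan2(*(q[0]-q[1])[::-1])))
```

```text
-38.8 [array([566., 414.]), array([398., 492.])] -24.948984526392252
-45 [array([580., 420.]), array([403., 480.])] -18.762926365012742
-33 [array([553., 410.]), array([394., 505.])] -30.756113881636605
```

jog_arm --increments "0 -2 -20 0 0 0.04 20; 0 -2 -40 0 0 0.08 20; 0 -2 -60 0 0 0.08 20; 0 -2 -78 0 0 0.08 20; 0 -2 -78 0 0 0.08 20"

```text
time: 18.98
position: [536.2, -260.8, 120.2]
orientation: [-1.557, -2.72, -0.001]
wrist_force: [0.7, -0.6, -1.5]
finger_gap: 0.489
```

jog_arm --increments "0 0 0 0 0 0 20; 0 0 0 0 0 0 20"

```text
time: 19.23
position: [536.8, -261.0, 121.4]
orientation: [-1.558, -2.722, -0.001]
wrist_force: [0.3, -0.7, -1.8]
finger_gap: 0.494
```

Run:
```python
from h import *
import pickle
go(np.array([537,-261,109.5]),trayR(-34.2,-25.5))
c=snap("wrist","w22");pickle.dump(c,open("w22.pkl","wb"))
c=snap("side","s22",(280,100,440,220),4)
```

```text
t 19.225 from [ 536.8 -261.   121.4] d [  0.2  -0.  -11.9] w [-0.003 -0.004 -0.002] deg 0.3
   [  0.2  -0.  -11.9] [-0.003 -0.004 -0.002]
```

View pics/w22.png

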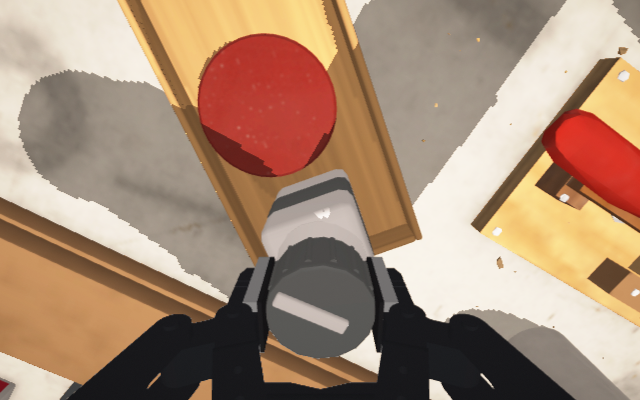

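View pics/s22.png

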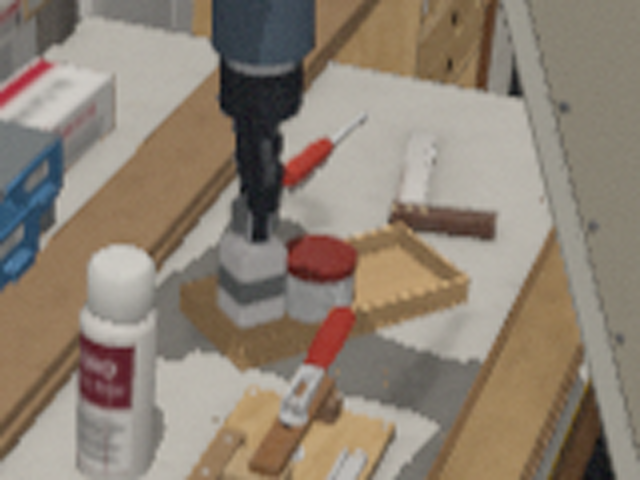

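jog_arm --increments "0 0 -4 0 0 0 20; 0 0 -8 0 0 0 20; 0 0 -9 0 0 0 20; 0 0 -9 0 0 0 20"

```text
time: 19.82
position: [536.5, -260.9, 111.8]
orientation: [-1.557, -2.721, -0.001]
wrist_force: [-0.3, -0.6, -3.0]
finger_gap: 0.486
```

jog_arm --increments "0 0 -1 0 0 0 20; 0 0 -2 0 0 0 20; 0 0 -2 0 0 0 20"

```text
time: 20.2
position: [536.4, -260.9, 109.7]
orientation: [-1.557, -2.721, -0.001]
wrist_force: [-0.9, -1.3, -2.4]
finger_gap: 0.489
```

jog_arm --increments "0 0 -1 0 0 0 20; 0 0 -2 0 0 0 20; 0 0 -2 0 0 0 20"

```text
time: 20.58
position: [536.4, -260.9, 107.6]
orientation: [-1.557, -2.721, -0.001]
wrist_force: [-0.9, -0.7, -2.3]
finger_gap: 0.49
```

Run:
```python
from h import *
s=read_state();print(s["position"],s["wrist_force"],s["ft_torque"])
c=snap("side","s23",(280,100,440,220),4)
```

```text
[ 536.38811029 -260.88119698  107.64091423] [-0.85100578 -0.73340913 -2.25007175] [-0.01822681  0.01205185 -0.06009883]
```

View pics/s23.png

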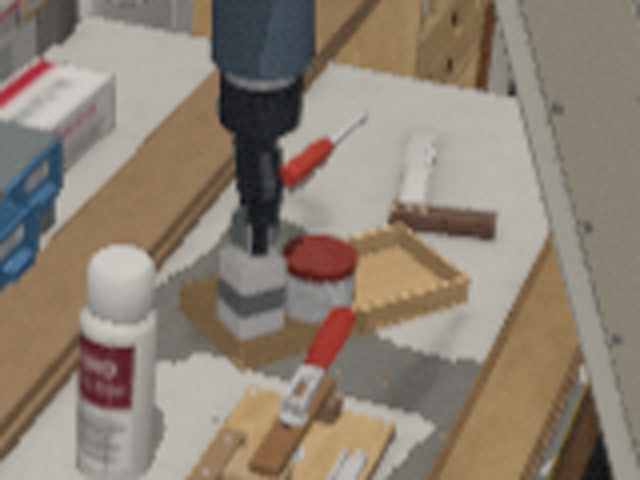

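jog_arm --increments "0 0 -1 0 0 0 20; 0 0 -2 0 0 0 20; 0 0 -2 0 0 0 20"

```text
time: 21.0
position: [536.8, -261.0, 107.4]
orientation: [-1.557, -2.723, -0.001]
wrist_force: [-2.5, 1.5, 6.8]
finger_gap: 0.491
```

jog_arm --increments "0 0 -1 0 0 0 20; 0 0 -2 0 0 0 20; 0 0 -2 0 0 0 20"

```text
time: 21.38
position: [537.0, -261.0, 107.4]
orientation: [-1.558, -2.725, -0.001]
wrist_force: [-4.4, 4.4, 10.4]
finger_gap: 0.491
```

jog_arm --increments "0 0 0 0 0 0 60; 0 0 0 0 0 0 80; 0 0 0 0 0 0 80; 0 0 20 0 0 0 80; 0 0 50 0 0 0 80"

```text
time: 22.0
position: [536.3, -260.9, 156.7]
orientation: [-1.556, -2.722, 0.001]
wrist_force: [1.8, 0.5, 0.1]
finger_gap: 0.799
```

Run:
```python
from h import *
import pickle
go(np.array([490,-190,300.]),trayR(0,-25.5),4)
c=snap("wrist","w24")
c=snap("side","s24",(280,100,440,220),4)
```

```text
t 22.0 from [ 536.3 -260.9  156.7] d [-46.3  70.9 143.3] w [-0.001 -0.006  0.594] deg 34.0
   [-11.6  17.7  35.8] [-0.    -0.002  0.148]
   [-23.2  35.4  71.7] [-0.001 -0.003  0.297]
   [-34.7  53.1 107.5] [-0.001 -0.005  0.445]
   [-46.3  70.9 143.3] [-0.001 -0.006  0.594]
```

View pics/w24.png

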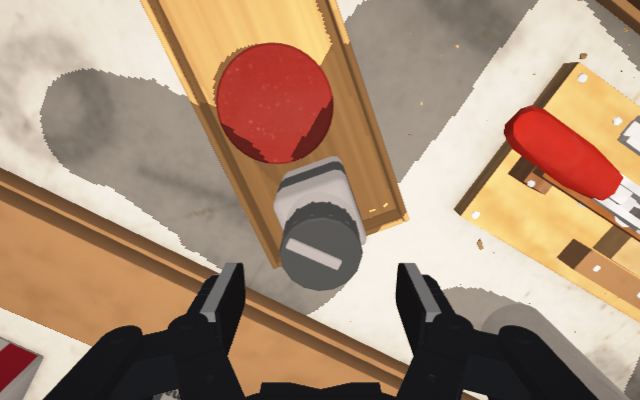

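View pics/s24.png

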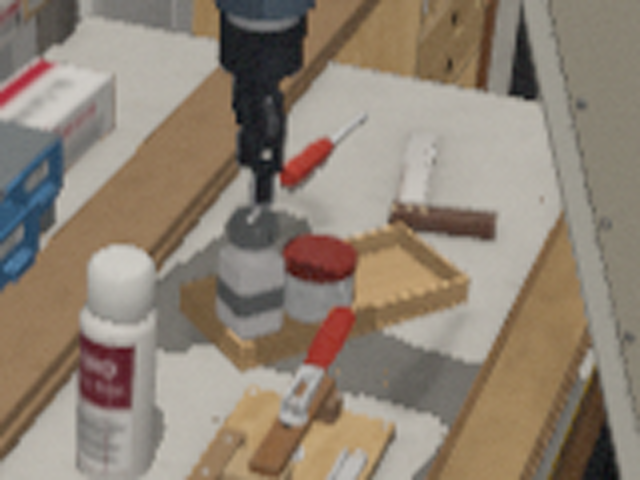

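Run:
```python
from h import *
go(np.array([460,60,320.]),trayR(10,0),1)
go(capc(4)+120*A,rackR(0),1)
```

```text
t 22.1 from [ 538.8 -262.   161. ] d [-78.8 322.  159. ] w [-1.000e-03  3.000e-03  1.213e+00] deg 69.5
   [-78.8 322.  159. ] [-1.000e-03  3.000e-03  1.213e+00]
t 22.1 from [ 538.8 -262.   161. ] d [-222.   591.7   73.2] w [-0.161 -0.551  1.479] deg 90.9
   [-222.   591.7   73.2] [-0.161 -0.551  1.479]
```

jog_arm --increments "0 0 55 0 0 0.1 80; -5 10 110 0 0 0.27 80; -15 50 150 0 0 0.44 80; -27 100 160 0 0 0.6 80; -40 155 160 0 0 0.77 80"

```text
time: 22.72
position: [498.8, -105.8, 321.4]
orientation: [0.413, 3.11, 0.004]
wrist_force: [1.9, 0.8, 0.5]
finger_gap: 0.8
```

Run:
```python
from h import *
go(np.array([440,100,320.]),trayR(20,0),5)
print(read_state()["qpos"].round(2))
```

```text
t 22.725 from [ 498.8 -105.8  321.4] d [-58.8 205.8  -1.4] w [-0.003  0.004  0.613] deg 35.1
   [-11.8  41.2  -0.3] [-0.001  0.001  0.123]
   [-23.5  82.3  -0.6] [-0.001  0.002  0.245]
   [-35.3 123.5  -0.8] [-0.002  0.002  0.368]
   [-47.1 164.7  -1.1] [-0.003  0.003  0.49 ]
   [-58.8 205.8  -1.4] [-0.003  0.004  0.613]
[ 0.1   0.16  0.18 -0.   -1.58 -0.36]
```

jog_arm --increments "-15 50 0 0 0 0.13 80; -30 105 0 0 0 0.27 80; -45 160 0 0 0 0.4 80; -62 215 0 0 0 0.54 80; -75 260 0 0 0 0.61 80"

```text
time: 23.35
position: [422.9, 156.0, 321.0]
orientation: [-0.547, 3.09, 0.006]
wrist_force: [1.0, 0.3, -0.8]
finger_gap: 0.797
```

Run:
```python
from h import *
go(capc(4)+70*A,rackR(0),5)
```

```text
t 23.35 from [422.9 156.  321. ] d [ -83.9  185.3 -130.1] w [ 0.207 -0.477  0.125] deg 30.6
   [-16.8  37.1 -26. ] [ 0.041 -0.095  0.025]
   [-33.6  74.1 -52.1] [ 0.083 -0.191  0.05 ]
   [-50.3 111.2 -78.1] [ 0.124 -0.286  0.075]
   [ -67.1  148.2 -104.1] [ 0.165 -0.382  0.1  ]
   [ -83.9  185.3 -130.1] [ 0.207 -0.477  0.125]
```

jog_arm --increments "-20 45 -10 0.041 -0.095 0.025 80; -40 90 -30 0.083 -0.191 0.05 80; -60 135 -60 0.124 -0.286 0.075 80; -75 175 -95 0.165 -0.382 0.1 80; -84 185 -130 0.207 -0.477 0.125 80"

```text
time: 23.98
position: [336.6, 344.1, 190.4]
orientation: [-0.63, 2.549, 0.174]
wrist_force: [3.0, -0.8, 1.2]
finger_gap: 0.8
```

jog_arm --increments "0 0 0 0 0 0 80; 0 0 0 0 0 0 80; 0 0 0 0 0 0 80"

```text
time: 24.35
position: [337.4, 346.3, 192.9]
orientation: [-0.628, 2.547, 0.18]
wrist_force: [0.0, 0.7, 0.5]
finger_gap: 0.799
```

Run:
```python
from h import *
go(capc(4)+50*A+[1,.3,.5],rackR(0),1)
print(read_state()["qpos"].round(2))
c=snap("wrist","w25");print(proj(c,capc(4)+13*A+[1,.3,.5]))
```

```text
t 24.35 from [337.4 346.3 192.9] d [ 11.5  -0.1 -18.9] w [-0.009  0.002 -0.006] deg 0.6
   [ 11.5  -0.1 -18.9] [-0.009  0.002 -0.006]
[ 1.35 -0.15 -0.81  0.67 -0.66 -1.35]
[323.5 225.7]
```

View pics/w25.png

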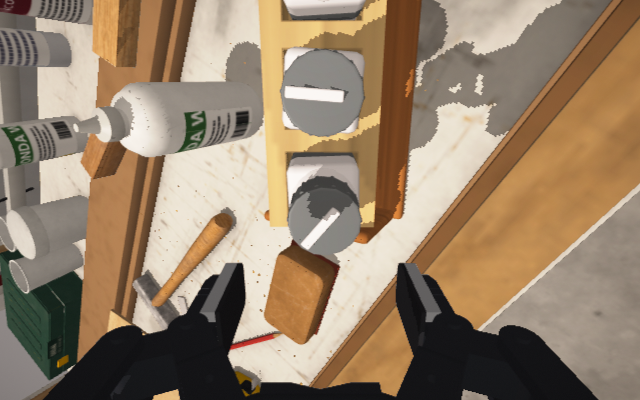

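jog_arm --increments "11 0 -19 -0.009 0.002 -0.006 80; 11 0 -19 -0.009 0.002 -0.006 80; 20 4 -35 -0.009 0.002 -0.006 80; 28 8 -51 -0.009 0.002 -0.006 80; 35 13 -66 -0.009 0.002 -0.006 80"

```text
time: 25.02
position: [373.3, 360.4, 128.2]
orientation: [-0.621, 2.551, 0.17]
wrist_force: [0.0, 0.4, 0.0]
finger_gap: 0.798
```

jog_arm --increments "0 0 0 0 0 0 80; 0 0 0 0 0 0 80"

```text
time: 25.28
position: [373.9, 361.0, 129.7]
orientation: [-0.62, 2.549, 0.171]
wrist_force: [0.2, 0.0, -0.2]
finger_gap: 0.797
```

Run:
```python
from h import *
go(capc(4)-5*A+[1,.3,.5],rackR(0),1)
c=snap("wrist","w26");print(proj(c,capc(4)+13*A+[1,.3,.5]))
```

```text
t 25.275 from [373.9 361.  129.7] d [-0.6 -2.2 -3.3] w [-0.005  0.003  0.001] deg 0.3
   [-0.6 -2.2 -3.3] [-0.005  0.003  0.001]
[330.1 311.8]
```

View pics/w26.png

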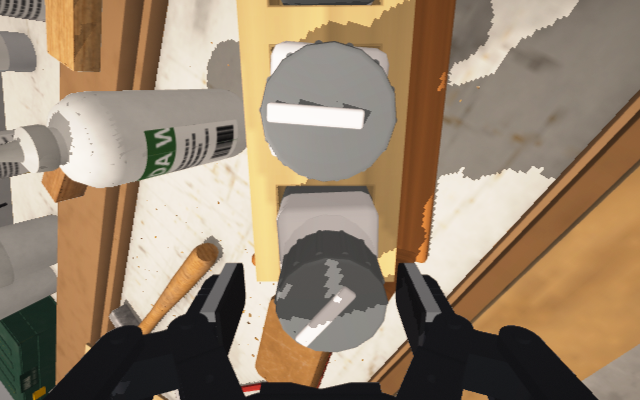

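jog_arm --increments "-1 -2 -3 0 0 0 80; -1 -2 -3 0 0 0 80; -1 -2 -3 0 0 0 30; -1 -2 -3 0 0 0 20; -1 -2 -3 0 0 0 20" --grip_force 60

```text
time: 25.95
position: [372.5, 359.1, 127.1]
orientation: [-0.62, 2.549, 0.172]
wrist_force: [-5.1, -2.9, 5.0]
finger_gap: 0.494
```

jog_arm --increments "0 0 0 0 0 0 20; -7 -3 13 0 0 0 20; -13 -7 26 0 0 0 20; -20 -10 39 0 0 0 20; -31 -16 61 0 0 0 20" --grip_force 80

```text
time: 26.58
position: [341.0, 341.8, 186.8]
orientation: [-0.62, 2.552, 0.168]
wrist_force: [0.7, -0.4, -2.8]
finger_gap: 0.492
```

Run:
```python
from h import *
go(np.array([400,300,375.]),trayR(27.45,0),5)
c=snap("wrist","w27");snap("side","s27",(220,140,420,340),3.0)
```

```text
t 26.575 from [341.  341.8 186.8] d [ 59.  -41.8 188.2] w [-0.243  0.466  0.002] deg 30.1
   [11.8 -8.4 37.6] [-0.049  0.093  0.   ]
   [ 23.6 -16.7  75.3] [-0.097  0.186  0.001]
   [ 35.4 -25.1 112.9] [-0.146  0.28   0.001]
   [ 47.2 -33.4 150.5] [-0.194  0.373  0.002]
   [ 59.  -41.8 188.2] [-0.243  0.466  0.002]
```

View pics/s27.png

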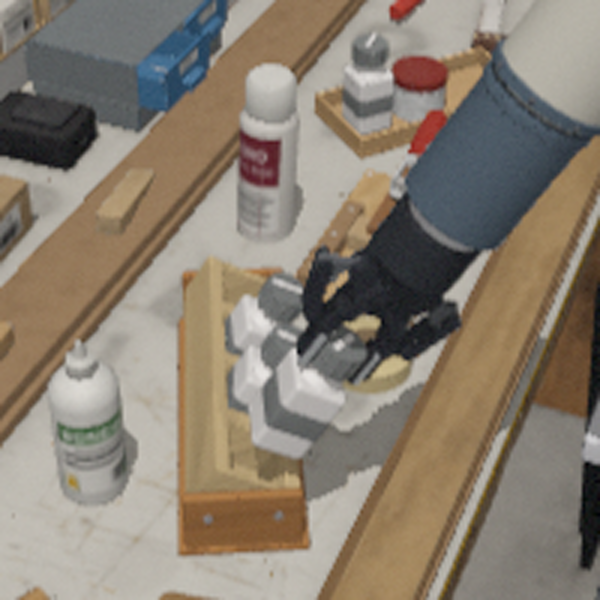

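jog_arm --increments "0 0 45 0 0 0 20; 10 -5 95 -0.03 0.06 0 20; 25 -15 135 -0.1 0.19 0 20; 42 -28 170 -0.17 0.33 0 20; 59 -42 188 -0.243 0.466 0.002 20"

```text
time: 27.3
position: [401.3, 301.8, 379.2]
orientation: [-0.744, 3.05, 0.011]
wrist_force: [0.4, 2.0, -2.2]
finger_gap: 0.487
```

Run:
```python
from h import *
s=read_state();print(s["qpos"].round(2),s["wrist_force"])
go(np.array([460,0,375.]),trayR(-5,0),1)
go(np.array([445,-300,375.]),trayR(-42.8,0),1)
```

```text
[ 0.95  0.16  0.32 -0.   -1.73 -0.48] [ 0.35585938  1.96904509 -2.21932619]
t 27.3 from [401.3 301.8 379.2] d [  58.7 -301.8   -4.2] w [-0.007  0.002 -0.566] deg 32.4
   [  58.7 -301.8   -4.2] [-0.007  0.002 -0.566]
t 27.3 from [401.3 301.8 379.2] d [  43.7 -601.8   -4.2] w [-0.007  0.004 -1.226] deg 70.2
   [  43.7 -601.8   -4.2] [-0.007  0.004 -1.226]
```

jog_arm --increments "12 -50 0 0 0 -0.1 20; 24 -108 0 0 0 -0.22 20; 36 -168 0 0 0 -0.34 20; 48 -228 0 0 0 -0.46 20; 58 -288 0 0 0 -0.56 20"

```text
time: 27.92
position: [460.0, 11.4, 377.6]
orientation: [0.136, 3.136, 0.008]
wrist_force: [1.5, 1.0, -2.3]
finger_gap: 0.488
```

jog_arm --increments "0 -55 0 0 0 -0.12 20; -3 -115 0 0 0 -0.25 20; -6 -175 0 0 0 -0.38 20; -10 -235 0 0 0 -0.52 20; -12 -290 0 0 0 -0.65 20"

```text
time: 28.55
position: [447.7, -281.5, 375.9]
orientation: [1.14, 2.925, 0.005]
wrist_force: [1.8, 0.0, -2.1]
finger_gap: 0.492
```

jog_arm --increments "0 0 0 0 0 0 20; 0 0 0 0 0 0 20; 0 0 0 0 0 0 20"

```text
time: 28.92
position: [448.0, -280.9, 375.6]
orientation: [1.139, 2.926, 0.005]
wrist_force: [0.5, -0.4, -2.7]
finger_gap: 0.491
```

Run:
```python
from h import *
import pickle
s=read_state();print(s["qpos"].round(2),s["wrist_force"],s["finger_gap"])
go(np.array([433,-390,220.]),trayR(-42.8,0),1)
c=snap("wrist","w28");pickle.dump(c,open("w28.pkl","wb"))
```

```text
[-0.27  0.21  0.38 -0.   -1.74 -0.48] [ 0.4947895  -0.38769661 -2.65657167] 0.49132444029042727
t 28.925 from [ 448.  -280.9  375.6] d [ -15.  -109.1 -155.6] w [-0.002  0.003 -0.005] deg 0.3
   [ -15.  -109.1 -155.6] [-0.002  0.003 -0.005]
```

View pics/w28.png

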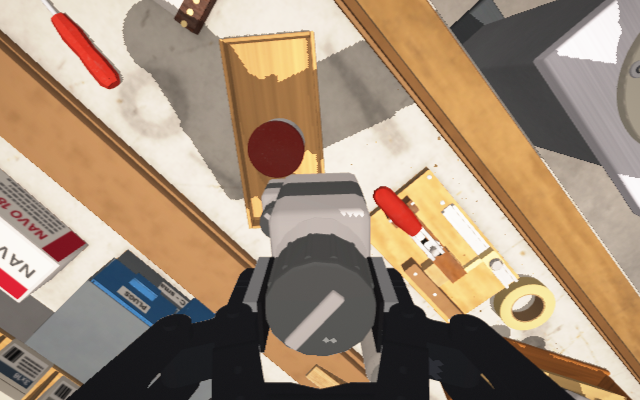

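Run:
```python
from h import *
import pickle
c=pickle.load(open("w28.pkl","rb"))
f=c["frame"][0:220,190:400];cv2.imwrite("pics/w28z.png",cv2.resize(f,None,fx=3,fy=3)[:600])
a=onz(c,221,39,30);b=onz(c,313,31,30);print(a,b,np.linalg.norm(a-b),(a+b)/2, np.degrees(np.arctan2(*(a-b)[1::-1])))
print("tin",onz(c,276,149,65))
p=np.array([448.,-280.9])
for yb in(-38.8,-42.8,-33):
    y=np.radians(yb);u=np.array([-np.sin(y),np.cos(y)]);x=np.array([np.cos(y),np.sin(y)])
    q=[proj(c,[*(p-25*u+k*25*x),270]) for k in(-1,1)]
    print(yb,[((a-[190,0])*3).round() for a in q],np.degrees(np.arctan2(*(q[0]-q[1])[::-1])))
```

```text
[ 450.  -463.7   30. ] [ 359.3 -392.6   30. ] 115.24625807374396 [ 404.65 -428.15   30.  ] -38.093003068830825
tin [ 489.4 -321.2   65. ]
-38.8 [array([496., 504.]), array([281., 518.])] -3.6657502926303698
-42.8 [array([504., 512.]), array([288., 511.])] 0.2387310330989176
-33 [array([485., 495.]), array([272., 530.])] -9.35760077195141
```

View pics/w28z.png

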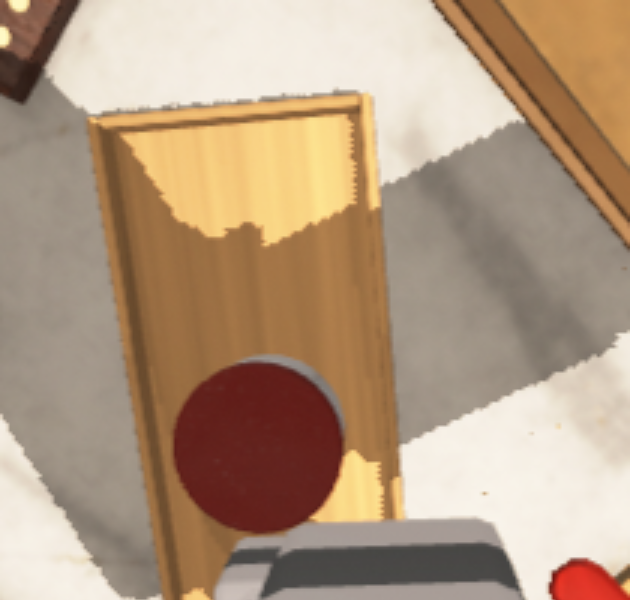

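jog_arm --increments "-3 -30 -20 0 0 0 20; -6 -70 -60 0 0 0 20; -12 -108 -100 0 0 0 20; -12 -108 -150 0 0 0 20; -12 -108 -180 0 0 0 20"

```text
time: 29.6
position: [435.4, -387.5, 193.2]
orientation: [-1.138, -2.928, -0.007]
wrist_force: [0.2, -0.1, -2.1]
finger_gap: 0.49
```

jog_arm --increments "0 0 0 0 0 0 20; 0 0 0 0 0 0 20; 0 0 0 0 0 0 20"

```text
time: 29.98
position: [436.5, -387.8, 195.4]
orientation: [1.136, 2.926, 0.006]
wrist_force: [-0.5, 1.1, -2.5]
finger_gap: 0.491
```

Run:
```python
from h import *
import pickle
s=read_state();print(s["qpos"].round(2),s["wrist_force"],s["finger_gap"])
go(np.array([436,-389,120.]),trayR(-42.8,0),1)
c=snap("wrist","w29");pickle.dump(c,open("w29.pkl","wb"))
snap("side","s29",(280,60,440,220),3.75)
```

```text
[-0.46  0.34  0.1  -0.   -1.33 -0.28] [-0.4925816   1.05968771 -2.52277726] 0.4912669927355198
t 29.975 from [ 436.5 -387.8  195.4] d [ -0.5  -1.2 -75.4] w [-0.002  0.004 -0.007] deg 0.5
   [ -0.5  -1.2 -75.4] [-0.002  0.004 -0.007]
```

View pics/w29.png

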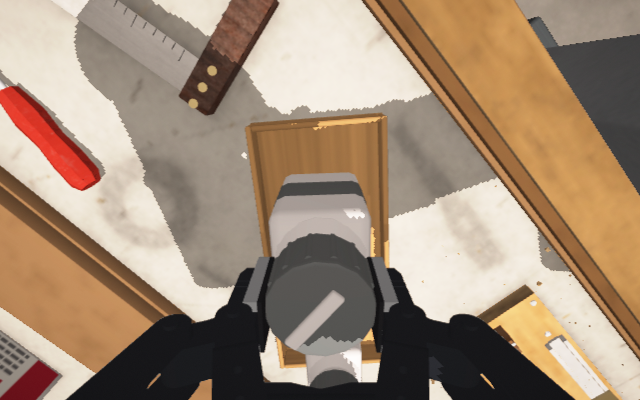

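View pics/s29.png

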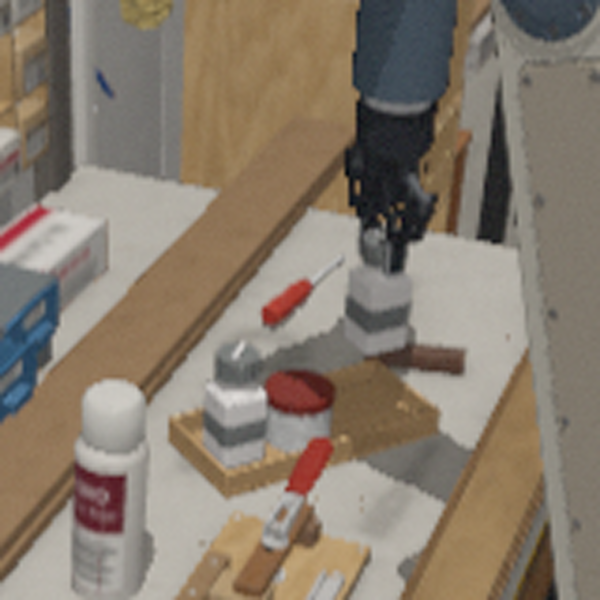

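jog_arm --increments "0 -1 -20 0 0 0 20; 0 -1 -40 0 0 0 20; 0 -1 -60 0 0 0 20; 0 -1 -78 0 0 0 20; 0 -1 -80 0 0 0 20"

```text
time: 30.7
position: [435.7, -388.4, 114.0]
orientation: [1.137, 2.928, 0.007]
wrist_force: [-0.4, -0.5, -2.2]
finger_gap: 0.492
```

jog_arm --increments "0 0 0 0 0 0 20; 0 0 0 0 0 0 20"

```text
time: 30.95
position: [436.2, -388.8, 115.1]
orientation: [1.136, 2.927, 0.006]
wrist_force: [-0.2, -0.4, -2.1]
finger_gap: 0.487
```

jog_arm --increments "0 0 -4 0 0 0 20; 0 0 -8 0 0 0 20; 0 0 -8 0 0 0 20; 0 0 -8 0 0 0 20"

```text
time: 31.45
position: [436.2, -388.8, 107.1]
orientation: [1.136, 2.927, 0.006]
wrist_force: [0.1, 0.9, -2.2]
finger_gap: 0.487
```

jog_arm --increments "0 0 -1 0 0 0 20; 0 0 -2 0 0 0 20; 0 0 -2 0 0 0 20"

```text
time: 31.82
position: [436.4, -389.0, 106.3]
orientation: [1.135, 2.926, 0.005]
wrist_force: [-1.7, 3.7, 5.5]
finger_gap: 0.489
```

jog_arm --increments "0 0 -1 0 0 0 20; 0 0 -1 0 0 0 20; 0 0 -1 0 0 0 20"

```text
time: 32.2
position: [436.5, -389.0, 106.3]
orientation: [1.135, 2.925, 0.005]
wrist_force: [-2.2, 2.7, 5.3]
finger_gap: 0.49
```

Contact at 106.3 mm, as expected. Release and lift.

jog_arm --increments "0 0 0 0 0 0 60; 0 0 0 0 0 0 80; 0 0 0 0 0 0 80; 0 0 20 0 0 0 80; 0 0 60 0 0 0 80"

```text
time: 32.83
position: [435.5, -388.3, 165.1]
orientation: [-1.136, -2.928, -0.006]
wrist_force: [0.9, -0.9, -0.3]
finger_gap: 0.801
```

jog_arm --increments "0 0 50 0 0 0 80; 0 0 110 0 0 0 80; 0 40 160 0 0 0.1 80; 0 90 180 0 0 0.2 80; 0 110 180 0 0 0.2 80"

```text
time: 33.45
position: [436.1, -276.9, 347.9]
orientation: [0.833, 3.024, 0.005]
wrist_force: [-1.1, -0.2, -0.6]
finger_gap: 0.8
```

Run:
```python
from h import *
import pickle
s=read_state();print(s["time"],s["position"],s["finger_gap"])
c=snap("wrist","w30");pickle.dump(c,open("w30.pkl","wb"))
snap("side","s30",(220,80,420,280),3)
```

```text
33.45 [ 436.08637926 -276.92619001  347.90893192] 0.8004006173610996
```

View pics/w30.png

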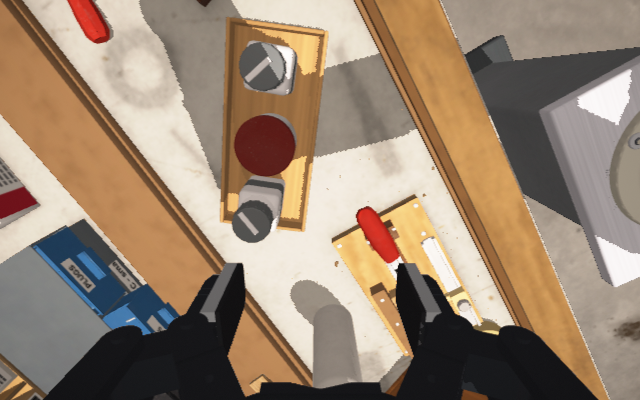

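View pics/s30.png

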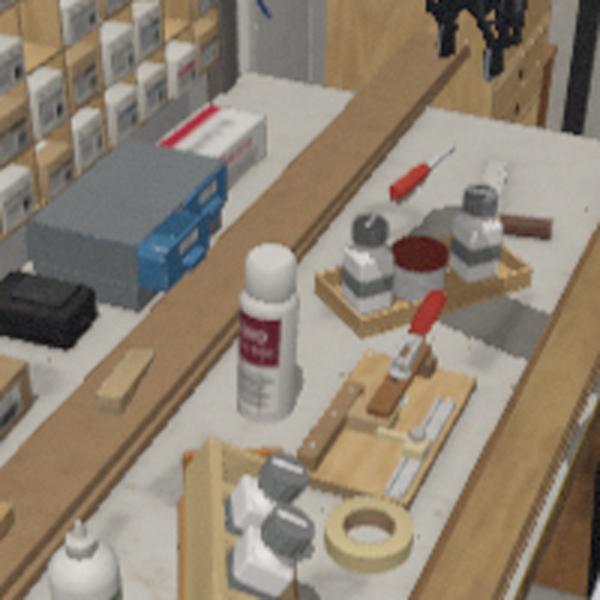

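Run:
```python
from h import *
import pickle
c=pickle.load(open("w30.pkl","rb"))
print("tin",onz(c,265,145,65))
a=cv2.imread("pics/side0.png");b=camera("side")["frame"]
d=cv2.absdiff(a,b).max(2);m=(d>60).astype(np.uint8)
n,l,s,ct=cv2.connectedComponentsWithStats(m)
for i in range(1,n):
    if s[i][4]>12: print(s[i],ct[i].round())
print(read_state()["joint_vel"].round(3))
finish_job()
```

```text
tin [ 488.6 -321.9   65. ]
[330   0  24  17 319] [342.   7.]
[ 303    0  146  107 4843] [374.  49.]
[460   5  23  26 118] [470.  18.]
[458   7  11  10  32] [463.  11.]
[497  10  33  29 504] [510.  21.]
[284  19  15  39 221] [294.  44.]
[298  18   6   6  24] [300.  20.]
[309  18   7   4  15] [312.  19.]
[451  36  37  42 918] [467.  53.]
[443  46   7  30 104] [446.  64.]
[510  50   4   7  23] [511.  53.]
[470  55  45  41 987] [492.  76.]
[299  57  10  34 207] [302.  75.]
[278  63  14  23 119] [285.  72.]
[512  76  15  57 248] [523. 105.]
[287  83   5   6  21] [290.  86.]
[ 288   82   47   79 1704] [312. 121.]
[501  87   9  39 250] [505. 107.]
[444 113   6   6  32] [446. 116.]
[443 129   8  18  34] [446. 137.]
[499 131   9  36 234] [503. 149.]
[513 136  15  68 556] [521. 164.]
[356 142  30  27 280] [373. 155.]
[337 152  14  11 112] [343. 157.]
[377 153  11   9  73] [382. 157.]
[440 157  21  80 780] [448. 197.]
[302 162  15   7  79] [309. 165.]
[335 165  16  14 135] [343. 172.]
[368 167  11  10  42] [372. 173.]
[497 172   8  32 203] [501. 187.]
[298 179  36  60 655] [318. 210.]
[366 179  37  21 422] [387. 188.]
[460 178   4  10  21] [462. 184.]
[420 196   5   9  16] [422. 200.]
[371 208  19  18 182] [381. 216.]
[493 208  11  42 235] [498. 228.]
[524 209   4  35 125] [525. 225.]
[507 216   7   8  16] [511. 220.]
[456 240   9   4  17] [459. 242.]
[505 242  10  10  65] [510. 247.]
[318 244   5   6  18] [320. 246.]
[443 244  37  33 571] [461. 263.]
[307 249   7  13  21] [309. 255.]
[478 257  42  33 875] [497. 273.]
[424 260  37  35 271] [439. 278.]
[310 269   7   9  34] [313. 273.]
[300 276  29  29 346] [312. 289.]
[470 290  35  11 236] [488. 296.]
[298 295   9   4  14] [302. 296.]
[-0.028  0.025  0.004  0.003 -0.002  0.008]
the job is handed in; nothing more can be done
```

I tested all four caps. Both loose bottles now stand upright on the tray floor, one on each side of the nail tin. I handed the job in at about 33.5 s of the 72 s allowed.

| Cap, counted from the robot's right | Tool twist | Result |
|---|---|---|
| First | about 50° | cap turned with the fingers: loose |
| Second | about 32° | fingers slipped: tight |
| Third | about 32° | fingers slipped, about 1.1 N m about the cap axis: tight |
| Fourth | about 50° | cap turned with the fingers: loose |

- **Placing:** I lifted the first bottle into the tray's near end and the fourth into its far end. Each touched the floor with about 5 to 10 N before I let go. I did not measure their final yaw after release, but in the pictures they sit square enough and clear of the walls and tin.
- **Last checks:** The final wrist and side pictures show both bottles upright and the two tight ones still in their pockets. The spray can stood at the same spot in the side view. The tin measured (489, −322) mm, within about 2 mm of my earlier readings, which is the camera's own accuracy.
- **What disagreed or showed little:**
  - My first tray yaw from the side camera was about −23°, but close wrist views gave −38° to −39°, and I used −38.8°.
  - The two cameras put the tray and tin 6 to 15 mm apart, so I trusted the nearer wrist view.
  - The first bottle hung about 5° off in yaw, which I corrected before setting it down.
  - The tight bottles probably turned a few degrees in their pocket play during the test; I did not measure this.
  - A before-and-after comparison of the side picture was too cluttered by the arm and shadows to add anything.

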